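Set the day wheel and date-stamp a biscuit box

ROBOT

A 7-joint arm with a two-finger parallel gripper is mounted at the origin on a cart in front of the work surface, level with it; the furniture and walls round the work are solid. World frame = base frame: x ahead of the robot, y to its left, z up, the work surface at z = 0. Lengths are in m, angles in rad, forces in N, time in s.
With the tool pointing down it reaches from about 0.4 to 0.875 m from the base axis. Payload 19.3 kg.
Tool frame: the origin (TCP) lies between the finger pads; the fingertips stand 17 mm ahead of it and the grasp point (between the pads) lies 2 mm behind it (bot.tips_ahead is the z of the fingertips in the tool frame, in m); z points along the fingers, y is the direction in which the jaws open and shut (so a half turn about z gives the same grasp; the last joint's range is limited). The gripper opens to 85 mm and grips with 20 to 120 N. Pads are 22 mm wide; open, the fingers measure 114 mm over their backs; the gripper's body (76 mm by 85 mm) begins 54 mm behind the grasp point. The pads swing forward as they close: fully open they stand 13 mm farther back than shut.
Start: joints at [-1.283, 0.521, -0.036, 1.599, 0.021, 1.021, -0.113], TCP at [0.219, 0.585, 0.216] pointing down, gripper open.
Joint ranges: [-2.91, 2.91], [-0.3, 2.13], [-1.5, 1.42], [0.17, 2.43], [-1.26, 4.41], [0.16, 1.93], [-2.52, 2.52]. Speed limits (rad/s): [1.89, 1.89, 2.39, 2.39, 3.01, 3.01, 3.01].

INTERFACE

Orientations are given as [roll, pitch, yaw] about the fixed x, y, z axes, in that order (R = Rz(yaw) Ry(pitch) Rx(roll)).
In Python, from workcell import telemetry, cams, job, bot gives the robot as it stands.
- The arm moves only by the tool arm_command, never from a script. Its argument "deltas" is a list of rows, each a list of 7 numbers: the opening, from -1 (shut) to 1 (fully open), so that 0 is half open, then the shift along the tool's x, y, z normalised to -1 to 1, where 1 is 150 mm, then the turn, a rotation vector about the tool's x, y, z normalised to -1 to 1, where 1 is 45 degrees. In form: [[hand, tx, ty, tz, rx, ry, rz], ...]. A call has 1 to 8 rows; each row is the pose to reach, as a shift and turn from the pose commanded when the call began, along the tool's axes at that moment; what a row does not reach only later rows make up. A row lasts 1/8 s, in which the tool goes at most 62.5 mm and 10.7 degrees, less where a joint would pass 70% of its speed; a pose out of reach is approached as far as the arm can. A call with a number of a shift or a turn outside -1 to 1 is refused whole. A call with a gripper value outside its range is refused whole. The fingers move at their own pace and stop on an object; "newtons" is the grip in N (left out, the last holds). Time passes only in rows, so rows that repeat a pose let the fingers close. It gives the time, the measured TCP pose, the force and the opening at its end, in the units of the state.
- telemetry.observe(): the state, without advancing time (a new reading comes with each control period).
- cams.grab_frame(name): name is "scene" or "top" or "wrist"; returns the picture (480x640x3 uint8, blue, green, red); there is no depth.
- cams.get_calibration(name): a dict with "fx", "fy", "cx", "cy" (pixels), "k1" (the pictures are not rectified: a ray, as slopes to the right and down, at radius r is drawn at 1 + k1 r^2 times it, then the intrinsics apply), "R" (3x3) and "t" (3): a world point X has camera coordinates R X + t. Camera axes: x right, y down, z forward; pixel columns grow to the right and rows downward; lengths in m; the calibration is good to about 2 mm. A picture is of the moment at which its call begins: read the wrist's pose just before it. get_calibration takes no time and is no camera call; for the wrist camera it gives the pose at the moment of the call.
- job.job_done(): hands the job in, once; it reports no verdict.
The state is a dict: "clock": time; "qpos": joint angles; "qd": joint speeds; "joint_efforts": joint torques, N m; "position": TCP position; "tool_rot": TCP orientation; "force": force on the tool from outside, world axes, zero at the start; "moment": the same for the moment, N m; "grip_width": finger opening in m.
Only numpy, scipy, OpenCV 4.12 (cv2) and the standard library are available. Lean on these libraries where they do the work, as an engineer would, in place of code of your own. Each camera call takes 0.05 s, during which the arm holds its last target.

TASK

Stamp the biscuit box that lies between the rails of the bench date stamp: push it along the rails until it is fully home against the back stop, and with a fingertip flick the ribbed day wheel on, click by click, until its wide flat bar is uppermost, between the two pointers. Only when the box is home and the day is right, press the round black knob firmly down so that the stamp bears on the box for a moment, and let it spring back up. Pick nothing up: the stamp must not touch the box on a wrong day or before it is home, so turn the wheel gently, and leave the other things on the counter alone.

Things in the scene. Friction and masses are not known exactly. Their poses are not given: they have to be found in the camera images.
- dater: bench date stamp, fixed. Grey base plate (x -190 to +100 mm, top 8 mm high), two rails along x 74 mm apart inside (30 mm high, to x -165), two rods at the back (172 mm high) with a sprung aluminium stamp head over x -35 to +80, y -56 to +50, from 82 mm up. Origin: on the counter midway between the rails, below the wheel's axle; x along the rails towards the back stop, y left, z up
- stop_face (a point): middle of the back stop's front face at the base plate's height, 33 mm along x from the dater's origin
- biscuit_box: card biscuit box, 135 mm long, 68 wide, 62 high, about 160 g, loose on the base plate between the rails, its long side (own y axis) along them, 30 to 70 mm short of the stop at the start. Origin: centre of its underside, 67.5 mm from its end faces. Home (far end on the stop) puts the origin at x = -34.5 mm of the dater
- day_wheel (a joint): angle of the ribbed day wheel, rad; grows as its top moves to the dater's +x. Seven click stops 0.8976 rad apart (24.7 mm along the rim); 0 (or a full turn either way) has the white bar uppermost, negative values have the bar round towards the front. Settles at the start one, two or three clicks below 0. Past halfway to a stop it snaps on by itself; turns both ways, about 2 N at the rim
- wheel_top (a point): topmost point of the black day wheel (55 mm across, 24 mm wide, axle along y, cheeks end 10 mm below its top): 155.5 mm high at x 0, y +28 mm of the dater. Does not turn. The wheel rides on the sprung stamp head, which yields from 3 N, 0.45 N per mm; a fingertip pressed 2 to 6 mm down drags the rim along with it, with little slip. Axes as the dater's
- wheel_mark (a point): middle of the outer face of the wheel's white bar (9.5 mm wide, 24 mm long, flush with the ribs); turns with the wheel and meets wheel_top when the day is right
- knob_top (a point): top of the round black press knob, 36 mm across, 163 mm high at x +2, y -34 mm of the dater; moves with the stamp head
- stamp_head: sprung aluminium head on the rods, with the knob, the day wheel and, underneath, the rubber die, 40 x 54 mm, whose face is 82 mm high at rest, 12 mm above the box's top. It yields from 3 N, 0.45 N per mm: 8.5 N brings the die onto the box, and from there the rubber gives 4 mm at 2 N per mm: 12 to 20 N on the knob, 14 to 16 mm down, stamps well. It springs back. Origin: the dater's, while up
- next_box: another card biscuit box, 68 x 135 x 62 mm, bystander, standing to the left; origin under its centre
- juice_a: green juice bottle, 41 mm across, 125 mm high, bystander; origin under its centre
- juice_b: second green juice bottle, the same size, bystander; origin under its centre
- marker_pen: marker pen, 17 x 135 x 16 mm, bystander lying to the left in front; origin under its centre
- soda_can: drink can, 68 mm across, 115 mm high, bystander to the right; origin under its centre

How it is judged:
On the way, in this order (a step that is already met when the one before it is completed fails the run):
1. the box is home against the back stop and the wheel's white bar is uppermost (x of biscuit_box in the frame of dater above -0.039 m and x of wheel_mark in the frame of wheel_top between -0.006 and 0.006 m and z of wheel_mark in the frame of wheel_top above -0.01 m), for 0.2 s.
2. the stamp bears on the box with more than 2 N (all of step 1 and contact force between stamp_head and biscuit_box above 2 N), for 0.15 s.
At the end, for the whole second after the job is handed in: the box was stamped (over 2 N) while home on the right day; at the end it lies flat and still within about 4 mm of the back stop, the white bar is within 6 mm of the wheel's top, and the stamp head is back within 3 mm of its top position (all of step 1 and z of knob_top in the frame of dater above 0.16 m and angle between biscuit_box's own z axis and vertical below 0.03 rad and height (world z) of biscuit_box below 0.012 m and linear speed of biscuit_box below 0.01 m/s); the robot touches nothing.
It fails at once if the stamp touches the box while the white bar is not uppermost or the box is not home (spoiled box) (contact force between stamp_head and biscuit_box above 0.3 N and not (x of biscuit_box in the frame of dater above -0.039 m and x of wheel_mark in the frame of wheel_top between -0.006 and 0.006 m and z of wheel_mark in the frame of wheel_top above -0.01 m)).
It fails at once if the box is lifted or tipped (height (world z) of biscuit_box above 0.02 m or angle between biscuit_box's own z axis and vertical above 0.2 rad).
It fails at once if another loose thing on the counter is moved more than 3 cm (distance of any of next_box, juice_a, juice_b, marker_pen, soda_can from where it was at the start of the episode above 0.03 m).
It also fails if it takes over 54 s, if anything falls off the work surface, if the arm or the gripper's body presses on something with over 40 N, if the wrist force passes 120 N, or if a joint passes its speed limit or range.

## Working session

There is one attempt and no reset: what is moved stays moved. The work goes in short steps, Python scripts to look and compute and a tool call to move; the robot and the scene stay as the last step left them, time stands still between calls to the robot, and variables do not carry over. Pictures are saved under pics/ and viewed, and the job is handed in when it is done.

Besides the shell and the picture viewer there is one more tool, called as name(argument=value, ...), one argument or row to a line, values as JSON. arm_command: Moves the arm, as the interface text tells. Its arguments: {"type":"object","properties":{"deltas":{"type":"array","items":{"type":"array","items":{"type":"number"}}},"newtons":{"type":"number"}},"required":["deltas"]}

```bash
mkdir -p pics; ls; python3 - <<'E'
from workcell import telemetry,cams,job,bot
import cv2
s=telemetry.observe();print(s); print(bot.tips_ahead)
for n in ["scene","top","wrist"]:
    c=cams.get_calibration(n);im=cams.grab_frame(n);cv2.imwrite(f"pics/{n}0.png",im);print(n,c)
E
```

```text
pics
{'clock': 0.0, 'qpos': array([-1.28321923,  0.52199642, -0.0363101 ,  1.60000882,  0.02118849,
        1.02111417, -0.11280678]), 'qd': array([ 7.35381922e-06,  1.76281009e-03, -3.21109769e-04,  7.47738625e-04,
        3.98211327e-04, -4.29601170e-04, -7.94258487e-04]), 'joint_efforts': array([-5.55326678e-04, -9.27130079e+01,  1.97954558e+00, -3.69920182e+01,
        1.77179935e-02,  8.48570082e-03, -2.05305230e-05]), 'position': array([0.21878691, 0.58506827, 0.21513661]), 'tool_rot': array([-3.14045339e+00,  8.13183972e-05,  2.78377785e+00]), 'force': array([ 0.61855741,  0.12268383, -0.28997938]), 'moment': array([ 0.00887184,  0.07730325, -0.00320508]), 'grip_width': 0.08539473298311365}
0.017
scene {'fx': 497.61903686458794, 'fy': 497.61903686458794, 'cx': 323.9337112166179, 'cy': 238.83154173656862, 'k1': 0.006930581794742772, 'R': array([[ 0.94780794,  0.31805299, -0.02241461],
       [ 0.16831239, -0.55880431, -0.81203982],
       [-0.27079707,  0.76588513, -0.58317142]]), 't': array([-0.51178463,  0.09731382,  1.44122732])}
top {'fx': 571.4357732953378, 'fy': 571.4357732953378, 'cx': 317.92628862496093, 'cy': 243.06429913490237, 'k1': -0.038294333032163196, 'R': array([[ 0.01854601, -0.99982246, -0.00333051],
       [-0.98128674, -0.01756345, -0.19174945],
       [ 0.19165692,  0.00682437, -0.98143826]]), 't': array([0.15942272, 0.52329819, 1.44256823])}
wrist {'fx': 335.3465269794059, 'fy': 335.3465269794059, 'cx': 318.43108623504236, 'cy': 240.4953990077483, 'k1': -0.06122438618208402, 'R': array([[ 3.49788793e-01,  9.36828540e-01, -2.94878929e-04],
       [ 9.04542053e-01, -3.37651855e-01,  2.60374537e-01],
       [ 2.43826731e-01, -9.13428253e-02, -9.65507646e-01]]), 't': array([-0.62608236, -0.03451414,  0.37874865])}
```

View pics/scene0.png

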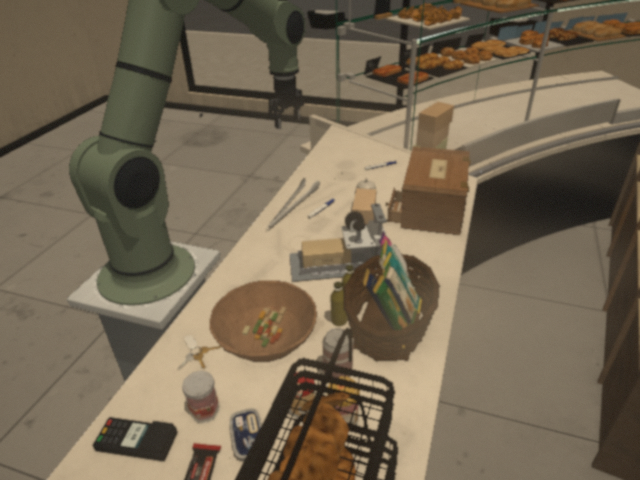

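View pics/top0.png

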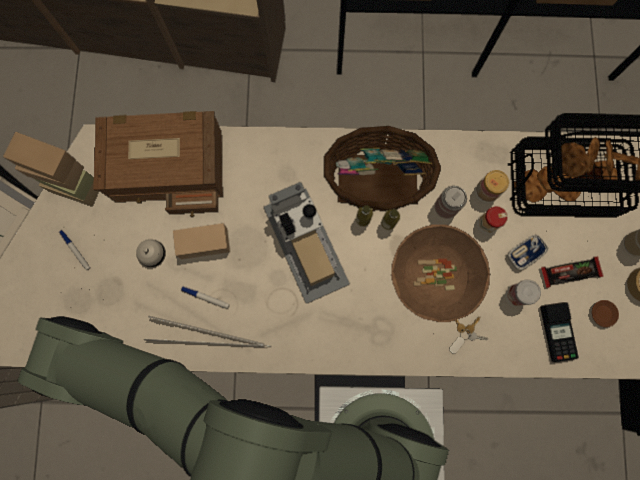

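View pics/wrist0.png

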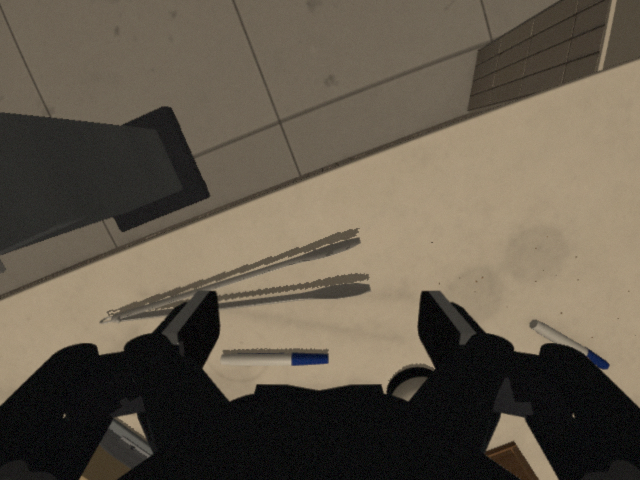

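```bash
python3 - <<'E'
import cv2
im=cv2.imread("pics/top0.png");cv2.imwrite("pics/top0z.png",cv2.resize(im[170:310,240:420],None,fx=4.4,fy=4.2,interpolation=cv2.INTER_CUBIC))
im=cv2.imread("pics/scene0.png");cv2.imwrite("pics/scene0z.png",cv2.resize(im[170:300,270:430],None,fx=4.5,fy=4.5,interpolation=cv2.INTER_CUBIC))
E
```

```text
(no output)
```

View pics/top0z.png

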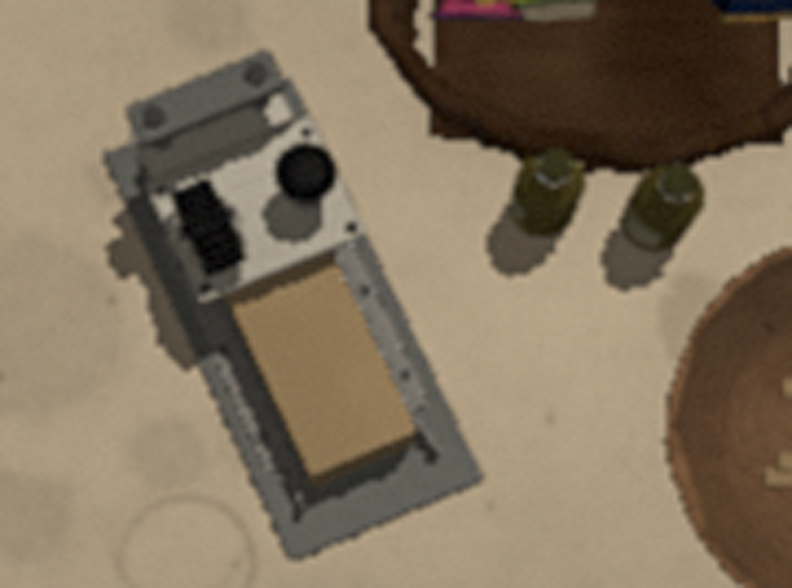

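View pics/scene0z.png

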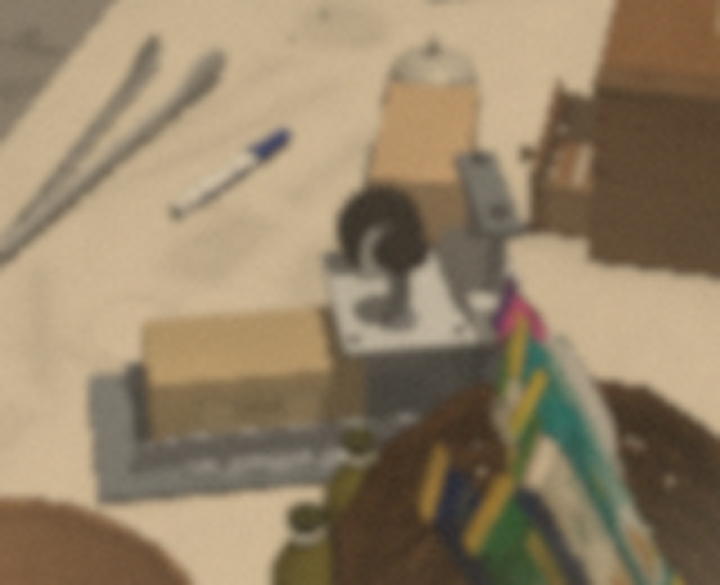

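```bash
cat > h.py <<'E'
import numpy as np,cv2
from workcell import telemetry,cams,job,bot
def ray(c,u,v):
    d=np.array([[[u,v]]],float);K=np.array([[c['fx'],0,c['cx']],[0,c['fy'],c['cy']],[0,0,1]])
    p=cv2.undistortPoints(d,K,np.array([c['k1'],0,0,0.]))[0,0]
    R=np.array(c['R']);t=np.array(c['t']);return -R.T@t,R.T@np.array([p[0],p[1],1])
def onz(c,u,v,z):
    o,d=ray(c,u,v);return o+d*(z-o[2])/d[2]
def proj(c,X):
    p=np.array(c['R'])@np.array(X)+c['t'];a=p[:2]/p[2];a=a*(1+c['k1']*(a@a));return np.array([c['fx']*a[0]+c['cx'],c['fy']*a[1]+c['cy']])
E
python3 - <<'E'
from h import *
c=cams.get_calibration("top")
z=lambda x,y:(240+x/4.4-.4,170+y/4.2-.4)
P={}
for n,x,y,h in [("knob",305,172,.163),("FL",295,558,.008),("FR",482,478,.008),("bxFR",415,432,.07),("bxFL",313,478,.07),("bxBL",230,300,.07),("wheel",210,227,.150),("rodL",153,118,.172),("rodR",256,75,.172),
  ("j1",556,162,.125),("j2",677,180,.125)]:
    P[n]=onz(c,*z(x,y),h);print(n,P[n].round(4))
d=lambda a:np.degrees(np.arctan2(a[1],a[0]))
print("front width",np.linalg.norm(P["FL"]-P["FR"]),d(P["FL"]-P["FR"])-90, "box side",np.linalg.norm(P["bxBL"]-P["bxFL"]),d(P["bxBL"]-P["bxFL"]),"boxw",np.linalg.norm(P["bxFR"]-P["bxFL"]),"rods",d(P["rodL"]-P["rodR"])-90,np.linalg.norm(P["rodL"]-P["rodR"]))
print("mid->? ",d(P["wheel"]-P["knob"])-90,np.linalg.norm((P["wheel"]-P["knob"])[:2]))
m=(P["FL"]+P["FR"])/2
rm=(P["rodL"]+P["rodR"])/2
print("front->rods",d(rm-m),np.linalg.norm((rm-m)[:2]))
for yaw in (26,28,30,24):
  a=np.radians(yaw);ex=np.array([np.cos(a),np.sin(a)]);ey=np.array([-ex[1],ex[0]])
  print(yaw,"O from knob",P["knob"][:2]-.002*ex+.034*ey,"from front",m[:2]+.19*ex)
E
```

```text
knob [0.5789 0.1916 0.163 ]
FL [0.3686 0.196  0.008 ]
FR [0.4211 0.0844 0.008 ]
bxFR [0.4408 0.1265 0.07  ]
bxFL [0.4116 0.1852 0.07  ]
bxBL [0.5207 0.2362 0.07  ]
wheel [0.5482 0.2442 0.15  ]
rodL [0.6074 0.2763 0.172 ]
rodR [0.6343 0.2199 0.172 ]
j1 [0.5973 0.0494 0.125 ]
j2 [ 0.5874 -0.0196  0.125 ]
front width 0.12339659149335308 25.202150275526577 box side 0.12041506831192857 25.05885335552438 boxw 0.06547530369455858 rods 25.502482382552017 0.06248645716834159
mid->?  30.302064242108884 0.06090133467467214
front->rods 25.52150705974839 0.250473235760355
26 O from knob [0.56217836 0.22132336] from front [0.5655942 0.2234879]
28 O from knob [0.56115264 0.22072238] from front [0.56258338 0.22939698]
30 O from knob [0.56014852 0.22008597] from front [0.55936816 0.23519739]
24 O from knob [0.56322443 0.22188818] from front [0.56839697 0.21747735]
```

```bash
cat >> h.py <<'E'
from scipy.spatial.transform import Rotation as Ro
YAW=np.radians(25.3);O=np.array([0.5640,0.2220])
def d2w(x,y,z):
    c,s=np.cos(YAW),np.sin(YAW);return np.array([O[0]+c*x-s*y,O[1]+s*x+c*y,z])
def w2d(p):
    c,s=np.cos(YAW),np.sin(YAW);a=np.array(p[:2])-O;return np.array([c*a[0]+s*a[1],-s*a[0]+c*a[1],*p[2:]])
def go(x,y,ztip,yaw):
    "deltas to put fingertip centre at dater x,y,z pointing down"
    s=telemetry.observe();R0=Ro.from_euler('xyz',s['tool_rot'])
    T=d2w(x,y,ztip+.017);R1=Ro.from_euler('xyz',[np.pi,0,yaw])
    print("sh",(R0.inv().apply(T-s['position'])/.15).round(3),"rot",((R0.inv()*R1).as_rotvec()/(np.pi/4)).round(3),"tip now",tip())
def tip():
    s=telemetry.observe();R0=Ro.from_euler('xyz',s['tool_rot'])
    return w2d(s['position']+R0.apply([0,0,.017])).round(4)
E
python3 - <<'E'
from h import *
s=telemetry.observe();c=cams.get_calibration("wrist");R0=Ro.from_euler('xyz',s['tool_rot'])
print(R0.inv().apply(-np.array(c['R']).T@c['t']-s['position']), R0.inv().apply(np.array(c['R'])[2]))
go(-.20,0,.2,YAW+np.pi)
go(-.20,0,.2,YAW)
E
```

```text
[ 0.06557055  0.0013241  -0.15931936] [-2.60294245e-01  8.27309304e-04  9.65528985e-01]
sh [-2.074 -2.418 -0.009] rot [-1.000e-03 -0.000e+00 -1.018e+00] tip now [-0.1569  0.4758  0.1983]
sh [-2.074 -2.418 -0.009] rot [-0.000e+00  1.000e-03  2.982e+00] tip now [-0.1569  0.4758  0.1983]
```

arm_command(
  deltas=[
    [-1,-0.857,-1,0.0,0,0,-1],
    [-1,-0.857,-1,0.0,0,0,-1],
    [-1,-0.857,-1,0.0,0,0,-1],
    [-1,-0.857,-1,0.0,0,0,-1],
    [-1,-0.857,-1,0.0,0,0,-1],
  ],
)

```text
clock: 0.78
position: [0.2873, 0.3993, 0.2159]
tool_rot: [3.141, 0.0, -2.715]
force: [-0.6, 0.6, -1.1]
grip_width: -0.0001
```

```bash
python3 - <<'E'
from h import *
go(-.20,0,.2,YAW+np.pi)
E
```

```text
sh [ 0.143 -1.859 -0.007] rot [ 0.     0.    -0.019] tip now [-0.1744  0.2785  0.1989]
```

arm_command(
  deltas=[
    [-1,0.14,-0.4,0.0,0,0,-0.02],
    [-1,0.14,-0.8,0.0,0,0,-0.02],
    [-1,0.14,-1,0.0,0,0,-0.02],
    [-1,0.14,-1,0.0,0,0,-0.02],
  ],
)

```text
clock: 1.27
position: [0.3305, 0.2541, 0.2158]
tool_rot: [-3.141, 0.0, -2.704]
force: [0.0, 0.8, -0.2]
grip_width: -0.0001
```

arm_command(
  deltas=[
    [-1,0,-0.4,0.0,0,0,0],
    [-1,0,-0.86,0.0,0,0,0],
    [-1,0,-0.86,0,0,0,0],
    [-1,0,-0.86,0,0,0,0],
  ],
)

```text
clock: 1.78
position: [0.3853, 0.1394, 0.2156]
tool_rot: [3.141, 0.0, -2.699]
force: [-0.9, 0.9, -0.3]
grip_width: -0.0003
```

```bash
python3 - <<'E'
from h import *
go(-.20,0,.2,YAW+np.pi)
im=cams.grab_frame("wrist");cv2.imwrite("pics/w1.png",im)
E
```

```text
sh [ 0.021 -0.012 -0.009] rot [0.    0.    0.001] tip now [-0.1969  0.0018  0.1986]
```

View pics/w1.png

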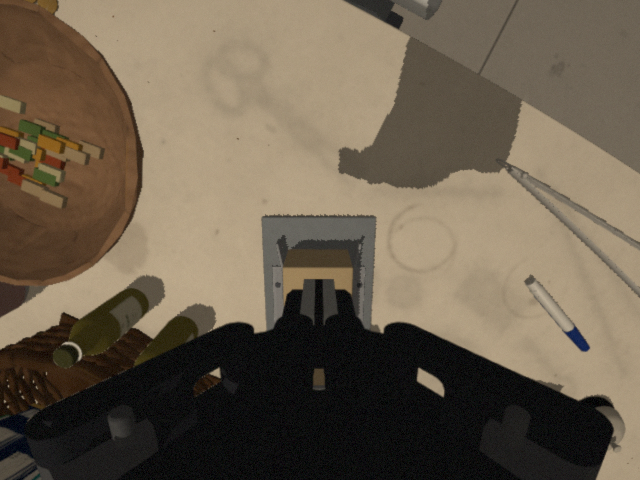

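```bash
python3 - <<'E'
from h import *
c=cams.get_calibration("wrist")
for n,u,v,z in [("F+y?",262.5,216,.008),("F",375.5,215.5,.008),("boxtop",285,265,.07),("boxtop",352,265,.07),("boxbot",288,249,.008),("boxbot",351,249,.008),("railend",276,266,.03),("railend",364,266,.03)]:
    p=onz(c,u,v,z);print(n,p.round(4),w2d(p).round(4))
E
```

```text
F+y? [0.4168 0.0872 0.008 ] [-0.1907 -0.0589  0.008 ]
F [0.3622 0.2006 0.008 ] [-0.1916  0.0669  0.008 ]
boxtop [0.4363 0.1298 0.07  ] [-0.1548 -0.0287  0.07  ]
boxtop [0.4086 0.188  0.07  ] [-0.155   0.0357  0.07  ]
boxbot [0.4396 0.1286 0.008 ] [-0.1524 -0.0313  0.008 ]
boxbot [0.4087 0.1935 0.008 ] [-0.1526  0.0406  0.008 ]
railend [0.456  0.1237 0.03  ] [-0.1396 -0.0427  0.03  ]
railend [0.4148 0.2102 0.03  ] [-0.1399  0.0531  0.03  ]
```

```bash
python3 - <<'E'
import cv2
im=cv2.imread("pics/w1.png");cv2.imwrite("pics/w1z.png",cv2.resize(im[200:340,250:390],None,fx=4.2,fy=4.2,interpolation=cv2.INTER_CUBIC))
E
```

```text
(no output)
```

View pics/w1z.png

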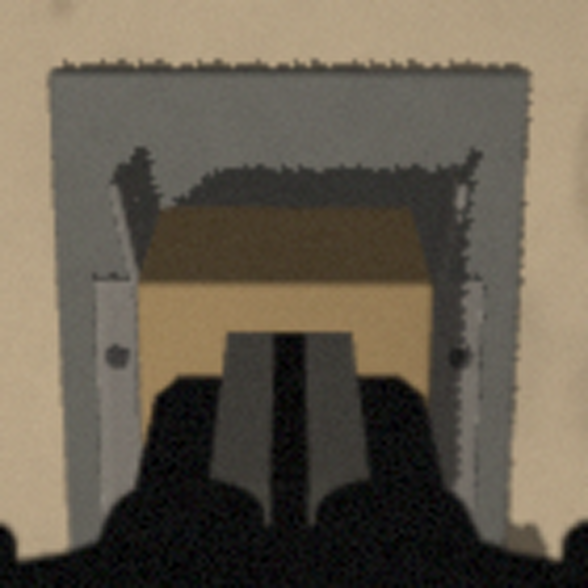

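arm_command(
  deltas=[
    [-1,0.04,-0.01,0.4,0,0,0],
    [-1,0.04,-0.01,0.8,0,0,0],
    [-1,0.04,-0.01,1,0,0,0],
    [-1,0.04,-0.01,1,0,0,0],
  ],
)

```text
clock: 2.33
position: [0.3789, 0.1353, 0.0643]
tool_rot: [3.141, -0.004, -2.696]
force: [-1.2, 0.4, 0.8]
grip_width: -0.0
```

```bash
python3 - <<'E'
from h import *
go(-.17,0.002,.035,YAW+np.pi)
im=cams.grab_frame("wrist");cv2.imwrite("pics/w2.png",im)
E
```

```text
sh [-0.23   0.007  0.081] rot [ 0.001 -0.005  0.005] tip now [-0.2045  0.0008  0.0473]
```

View pics/w2.png

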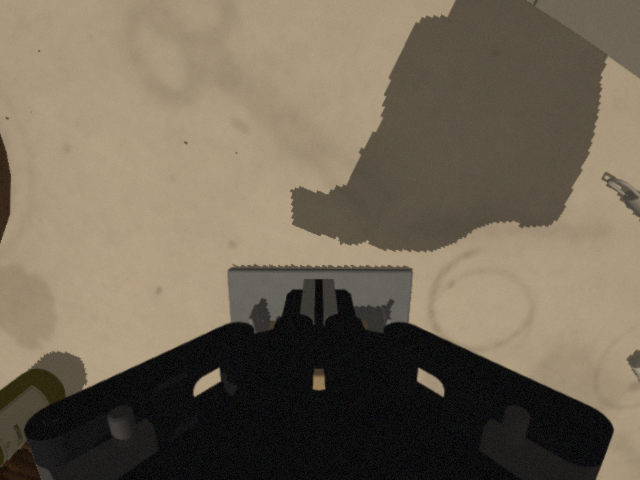

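arm_command(
  deltas=[
    [-1,-0.15,0.007,0.08,0,0,0],
    [-1,-0.28,0.007,0.08,0,0,0],
    [-1,-0.38,0.007,0.08,0,0,0],
    [-1,-0.46,0.007,0.08,0,0,0],
    [-1,-0.52,0.007,0.08,0,0,0],
    [-1,-0.56,0.007,0.08,0,0,0],
  ],
)

```text
clock: 3.12
position: [0.4547, 0.1706, 0.0548]
tool_rot: [-3.141, -0.003, -2.699]
force: [-14.8, -6.5, 29.9]
grip_width: 0.0002
```

```bash
python3 - <<'E'
from h import *
go(-.113,0.002,.035,YAW+np.pi)
im=cams.grab_frame("top");cv2.imwrite("pics/t2.png",im)
cv2.imwrite("pics/t2z.png",cv2.resize(im[170:310,240:420],None,fx=4.4,fy=4.2,interpolation=cv2.INTER_CUBIC))
E
```

```text
sh [-0.052  0.012  0.019] rot [-0.    -0.003  0.002] tip now [-0.1208  0.0003  0.0378]
```

View pics/t2z.png

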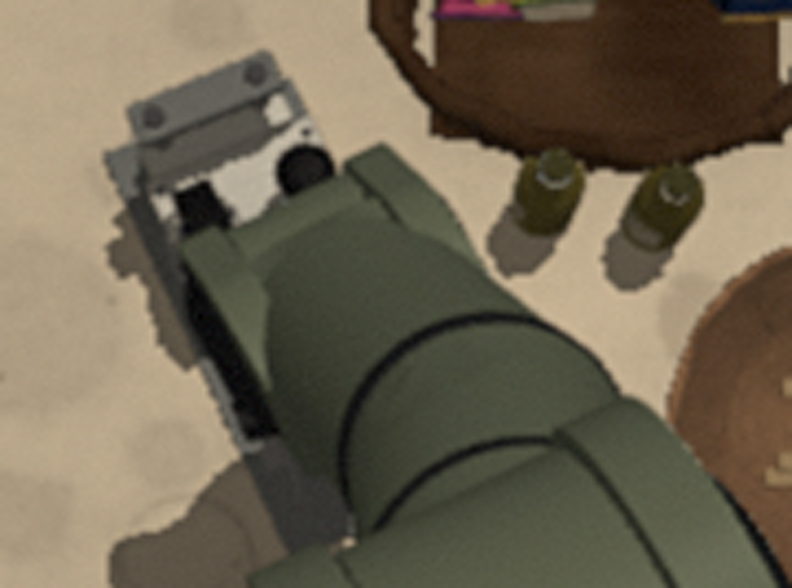

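```bash
python3 - <<'E'
from h import *
s=telemetry.observe();R0=Ro.from_euler('xyz',s['tool_rot'])
print(s['clock'],s['force'],s['moment'],R0.inv().apply(s['force']),R0.inv().apply(s['moment']))
im=cams.grab_frame("wrist");cv2.imwrite("pics/w3.png",im)
im=cams.grab_frame("scene");cv2.imwrite("pics/s3.png",cv2.resize(im[170:300,270:430],None,fx=4.5,fy=4.5,interpolation=cv2.INTER_CUBIC))
E
```

```text
3.175 [-10.43334516  -5.68210501  22.23351116] [-1.20409622  2.16168727 -0.04020835] [ 11.90298781  -0.66517388 -22.21140364] [0.16099263 2.46917784 0.03998019]
```

View pics/w3.png

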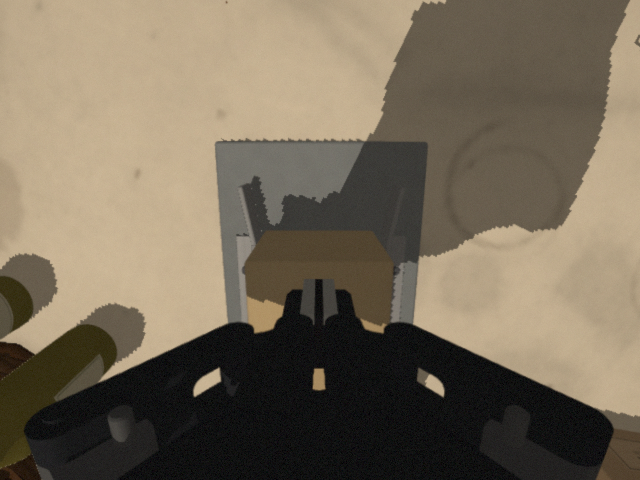

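View pics/s3.png

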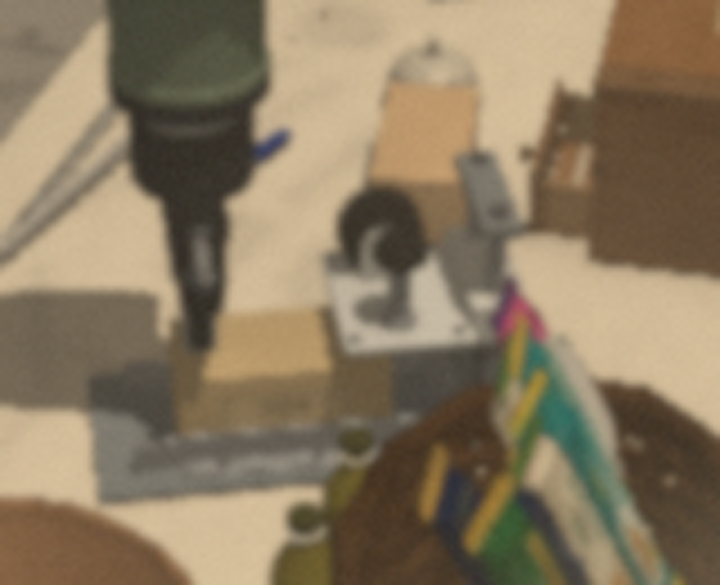

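```bash
python3 - <<'E'
from h import *
s=telemetry.observe();R0=Ro.from_euler('xyz',s['tool_rot']);c=cams.get_calibration("wrist")
for z in (.017,0,-.02):
  for x in(-.011,0,.011): print(z,x,proj(c,s['position']+R0.apply([x,0,z])))
for n,u,v,z in [("top edge",247,262,.07),("te",392,262,.07),("top",262,231,.07),("bot",262,231,.008),("bot",375,231,.008),("F",217,142,.008),("F",427,142,.008)]:
    p=onz(c,u,v,z);print(n,w2d(p).round(4))
print(s['position'],tip())
E
```

```text
0.017 -0.011 [316.8135886  288.30560755]
0.017 0 [316.7945692  270.04742223]
0.017 0.011 [316.77556142 251.18715384]
0 -0.011 [316.66955522 301.33346176]
0 0 [316.64569484 281.57474792]
0 0.011 [316.6217843  261.08540508]
-0.02 -0.011 [316.46190874 320.14806551]
-0.02 0 [316.42996753 298.30379123]
-0.02 0.011 [316.39782907 275.51924241]
top edge [-0.1355 -0.0313  0.07  ]
te [-0.1356  0.0346  0.07  ]
top [-0.15   -0.0238  0.07  ]
bot [-0.1352 -0.0345  0.008 ]
bot [-0.1353  0.037   0.008 ]
F [-0.1897 -0.0594  0.008 ]
F [-0.19    0.0659  0.008 ]
[0.45543246 0.17101469 0.05489986] [-0.12    0.0003  0.0379]
```

```bash
python3 - <<'E'
import cv2,numpy as np
im=cv2.imread("pics/w3.png");g=cv2.resize(im[220:400,220:420],None,fx=3.3,fy=3.3,interpolation=cv2.INTER_CUBIC)
g=(255*(g/255.)**.5).astype(np.uint8)
cv2.imwrite("pics/w3z.png",g)
E
```

```text
(no output)
```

View pics/w3z.png

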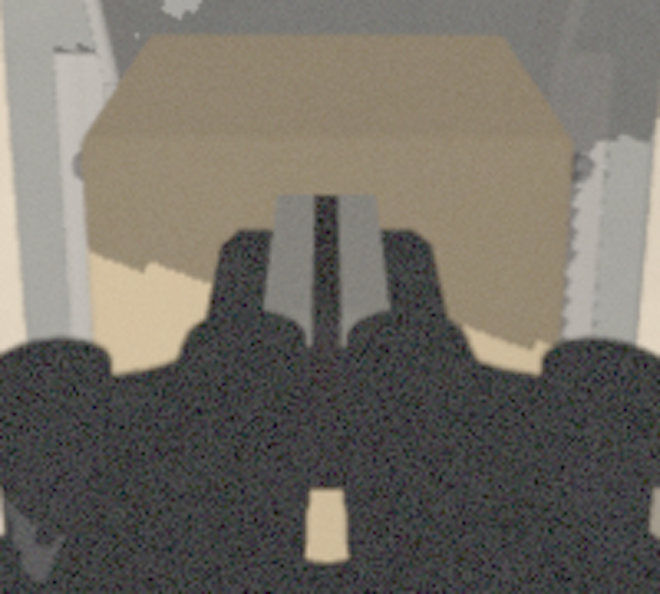

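```bash
python3 - <<'E'
from h import *
c=cams.get_calibration("scene")
for z in (.025,.038,.055,.07):
  for x in (-.131,-.12,-.109):
    print(z,x,((proj(c,d2w(x,0.001,z))-[270,170])*4.5).round(0))
for p in [(-.1355,-.034,.07),(-.1355,.034,.07),(-.1355,-.034,.008),(-.1355,.034,.008)]: print(p,((proj(c,d2w(*p))-[270,170])*4.5).round(0))
print(-np.array(c['R']).T@c['t'])
w=cams.get_calibration("wrist");print(w)
E
```

```text
0.025 -0.131 [184. 401.]
0.025 -0.12 [201. 400.]
0.025 -0.109 [219. 398.]
0.038 -0.131 [184. 385.]
0.038 -0.12 [201. 384.]
0.038 -0.109 [218. 382.]
0.055 -0.131 [183. 364.]
0.055 -0.12 [200. 362.]
0.055 -0.109 [217. 361.]
0.07 -0.131 [182. 345.]
0.07 -0.12 [199. 343.]
0.07 -0.109 [216. 342.]
(-0.1355, -0.034, 0.07) [180. 379.]
(-0.1355, 0.034, 0.07) [170. 315.]
(-0.1355, -0.034, 0.008) [184. 457.]
(-0.1355, 0.034, 0.008) [174. 392.]
[ 0.85897455 -0.88666057  0.90803383]
{'fx': 335.3465269794059, 'fy': 335.3465269794059, 'cx': 318.43108623504236, 'cy': 240.4953990077483, 'k1': -0.06122438618208402, 'R': array([[-4.29083513e-01,  9.03264820e-01,  6.62039258e-05],
       [ 8.72236911e-01,  4.14325085e-01,  2.59879772e-01],
       [ 2.34712825e-01,  1.11567871e-01, -9.65640979e-01]]), 't': array([ 0.04003397, -0.46144393,  0.09769195])}
```

arm_command(
  deltas=[
    [-1,0,0,-0.1,0,0,0],
    [-1,0.15,0.0,-0.15,0,0,0],
    [-1,0.3,0.0,-0.15,0,0,0],
    [-1,0.36,0.0,-0.15,0,0,0],
    [-1,0.36,0.0,-0.15,0,0,0],
  ],
)

```text
clock: 3.9
position: [0.4074, 0.1483, 0.0767]
tool_rot: [3.142, 0.001, -2.698]
force: [1.2, -0.2, -1.1]
grip_width: -0.0004
```

```bash
sed -i 's/ztip+.017/ztip-.015/; s/\[0,0,.017\]/[0,0,-.015]/' h.py; python3 - <<'E'
from h import *
print(telemetry.observe()['force'])
go(-.175,0.002,.04,YAW+np.pi)
im=cams.grab_frame("wrist");cv2.imwrite("pics/w4.png",im)
im=cams.grab_frame("scene");cv2.imwrite("pics/s4.png",cv2.resize(im[170:300,270:430],None,fx=4.5,fy=4.5,interpolation=cv2.INTER_CUBIC))
E
```

```text
[ 1.19536488 -0.19975359 -1.09077892]
sh [0.013 0.012 0.345] rot [0.    0.001 0.002] tip now [-0.1731  0.0003  0.0917]
```

View pics/w4.png

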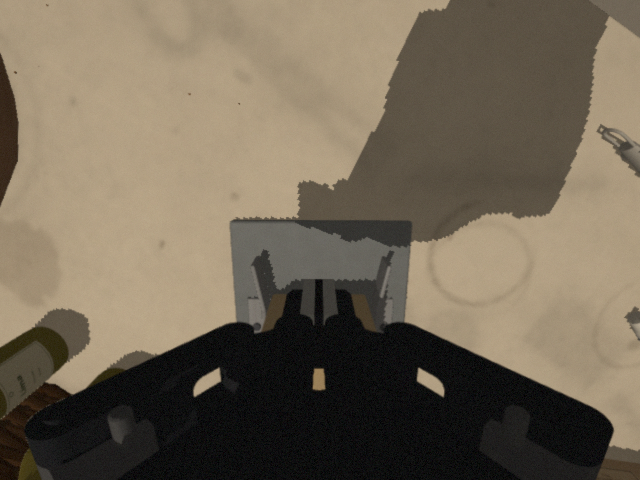

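View pics/s4.png

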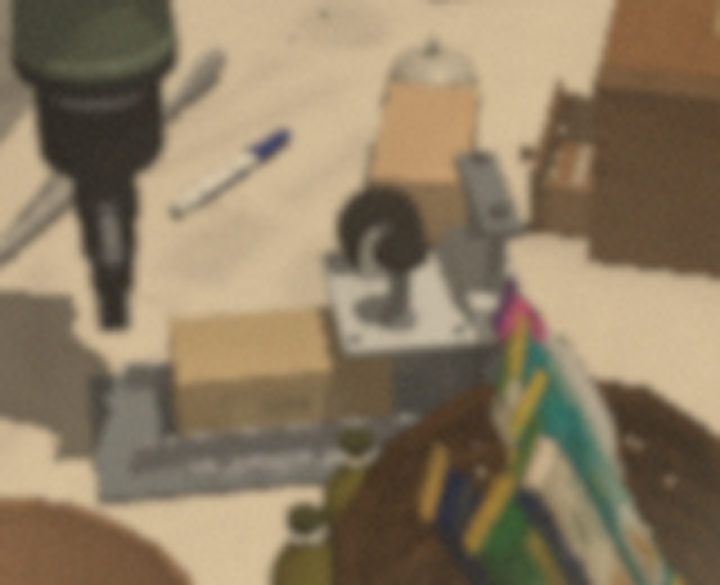

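arm_command(
  deltas=[
    [-1,0.0,0.01,0.17,0,0,0],
    [-1,0.0,0.01,0.34,0,0,0],
    [-1,0,0.01,0.34,0,0,0],
  ],
)

```text
clock: 4.38
position: [0.406, 0.1493, 0.0241]
tool_rot: [-3.142, -0.003, -2.698]
force: [-0.7, 0.1, 0.7]
grip_width: -0.0001
```

```bash
python3 - <<'E'
from h import *
go(-.146,0.002,.04,YAW+np.pi)
im=cams.grab_frame("wrist");cv2.imwrite("pics/w5.png",im)
E
```

```text
sh [-0.186  0.001 -0.007] rot [-0.    -0.003  0.002] tip now [-0.1738  0.0018  0.0391]
```

View pics/w5.png

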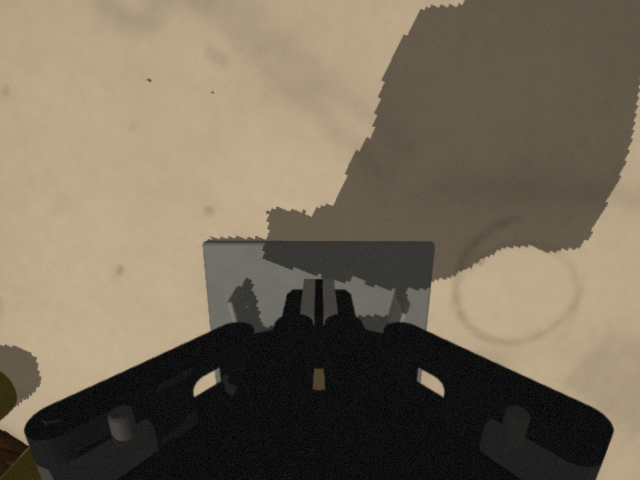

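arm_command(
  deltas=[
    [-1,-0.1,0,0,0,0,0],
    [-1,-0.18,0,0,0,0,0],
    [-1,-0.24,0,0,0,0,0],
    [-1,-0.29,0,0,0,0,0],
    [-1,-0.33,0,0,0,0,0],
    [-1,-0.36,0,0,0,0,0],
  ],
)

```text
clock: 5.18
position: [0.4554, 0.1726, 0.0252]
tool_rot: [-3.142, -0.0, -2.698]
force: [-0.2, -0.3, 0.7]
grip_width: 0.0
```

arm_command(
  deltas=[
    [-1,-0.015,0,0,0,0,0],
    [-1,-0.03,0,0,0,0,0],
    [-1,-0.03,0,0,0,0,0],
  ],
)

```text
clock: 5.55
position: [0.4594, 0.1746, 0.0252]
tool_rot: [3.142, 0.0, -2.698]
force: [1.0, 0.3, -0.3]
grip_width: -0.0
```

```bash
python3 - <<'E'
from h import *
go(-.113,0.002,.04,YAW+np.pi);print(telemetry.observe()['force'])
im=cams.grab_frame("wrist");cv2.imwrite("pics/w6.png",im)
E
```

```text
sh [-0.012  0.001  0.001] rot [0.    0.    0.002] tip now [-0.1148  0.0018  0.0402]
[ 1.03457043  0.26163887 -0.26769394]
```

View pics/w6.png

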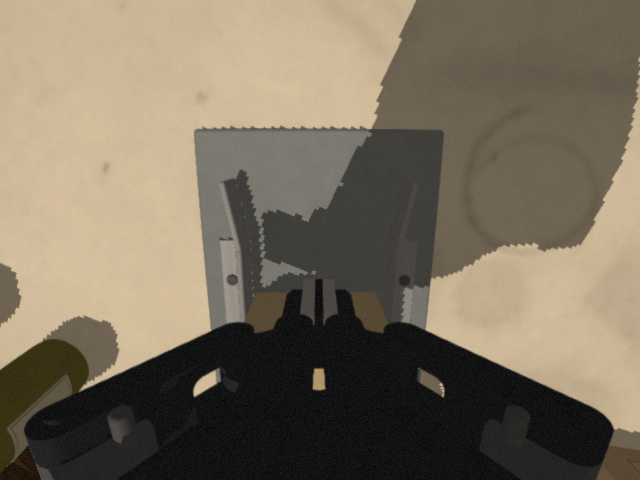

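arm_command(
  deltas=[
    [-1,-0.01,0,0,0,0,0],
    [-1,-0.02,0,0,0,0,0],
  ],
)

```text
clock: 5.85
position: [0.4596, 0.1745, 0.0249]
tool_rot: [-3.141, -0.005, -2.698]
force: [-16.9, -6.8, 13.3]
grip_width: -0.0001
```

arm_command(
  deltas=[
    [-1,-0.01,0,0,0,0,0],
    [-1,-0.02,0,0,0,0,0],
  ],
)

```text
clock: 6.1
position: [0.4595, 0.1744, 0.0244]
tool_rot: [-3.141, -0.011, -2.698]
force: [-30.2, -12.1, 18.9]
grip_width: 0.0003
```

arm_command(
  deltas=[
    [-1,0.05,0,0,0,0,0],
    [-1,0.2,0,0,0,0,0],
    [-1,0.4,0,-0.2,0,0,0],
    [-1,0.5,0,-0.5,0,0,0],
    [-1,0.5,0,-0.9,0,0,0],
    [-1,0.5,0,-1,0,0,0],
    [-1,0.5,0,-1,0,0,0],
  ],
)

```text
clock: 6.98
position: [0.3976, 0.1452, 0.1763]
tool_rot: [3.142, 0.003, -2.698]
force: [0.5, 0.6, -0.5]
grip_width: 0.0003
```

```bash
python3 - <<'E'
from h import *
go(-.08,0.028,.2,YAW+np.pi)
c=cams.get_calibration("wrist")
im=cams.grab_frame("wrist");cv2.imwrite("pics/w7.png",im)
E
```

```text
sh [-0.689  0.175 -0.056] rot [0.    0.004 0.002] tip now [-0.1833  0.0016  0.1913]
```

View pics/w7.png

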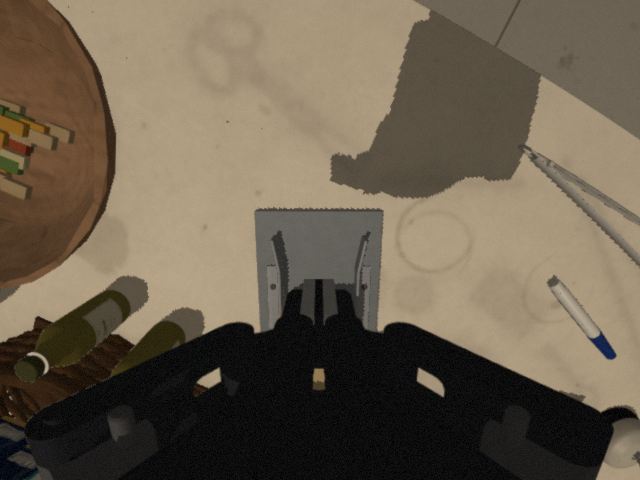

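```bash
python3 - <<'E'
from h import *
im=cams.grab_frame("scene");cv2.imwrite("pics/s7.png",cv2.resize(im[170:300,270:430],None,fx=4.5,fy=4.5,interpolation=cv2.INTER_CUBIC))
im=cams.grab_frame("top")
cv2.imwrite("pics/t7z.png",cv2.resize(im[170:310,240:420],None,fx=4.4,fy=4.2,interpolation=cv2.INTER_CUBIC))
E
```

```text
(no output)
```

View pics/s7.png

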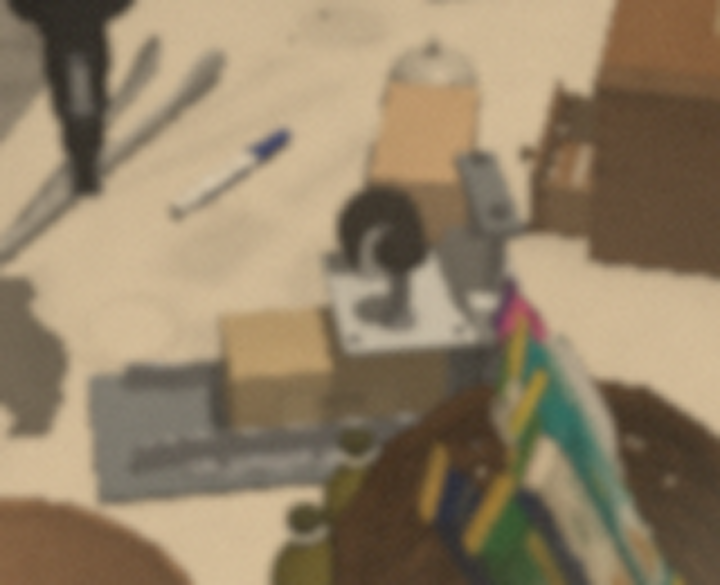

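View pics/t7z.png

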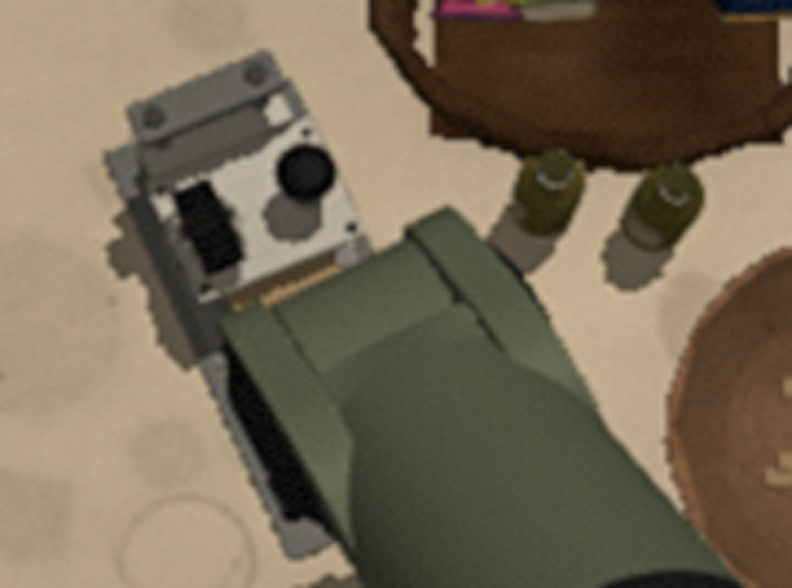

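```bash
python3 - <<'E'
from h import *
c=cams.get_calibration("scene")
for u,v,z in [(222,316,.07),(229,373,.07)]:
    print(w2d(onz(c,270+u/4.5-.4,170+v/4.5-.4,z)).round(4))
go(.06,0.0,.215,YAW+np.pi)
E
```

```text
[-0.1034  0.0302  0.07  ]
[-0.1057 -0.0303  0.07  ]
sh [-1.629 -0.014 -0.173] rot [-0.    -0.002  0.002] tip now [-0.1844  0.0017  0.1894]
```

arm_command(
  deltas=[
    [-1,-0.1,0,-0.2,0,0,0],
    [-1,-0.5,0,-0.2,0,0,0],
    [-1,-0.9,0,-0.2,0,0,0],
    [-1,-1,0,-0.2,0,0,0],
  ],
)

```text
clock: 7.62
position: [0.5342, 0.2104, 0.2031]
tool_rot: [3.142, -0.002, -2.698]
force: [-1.0, -0.7, -0.7]
grip_width: 0.0003
```

arm_command(
  deltas=[
    [-1,-0.35,0,0,0,0,0],
    [-1,-0.66,-0.01,0,0,0,0],
    [-1,-0.66,-0.01,0,0,0,0],
  ],
)

```text
clock: 8.0
position: [0.6236, 0.2511, 0.2022]
tool_rot: [3.142, -0.003, -2.698]
force: [-1.7, -0.4, -0.3]
grip_width: -0.0
```

```bash
python3 - <<'E'
from h import *
go(.06,0.0,.215,YAW+np.pi)
c=cams.get_calibration("wrist")
im=cams.grab_frame("wrist");cv2.imwrite("pics/w8.png",im);np.save("c8.npy",c,allow_pickle=True)
E
```

```text
sh [ 0.042 -0.006  0.015] rot [ 0.    -0.003  0.003] tip now [0.0664 0.0008 0.2172]
```

View pics/w8.png

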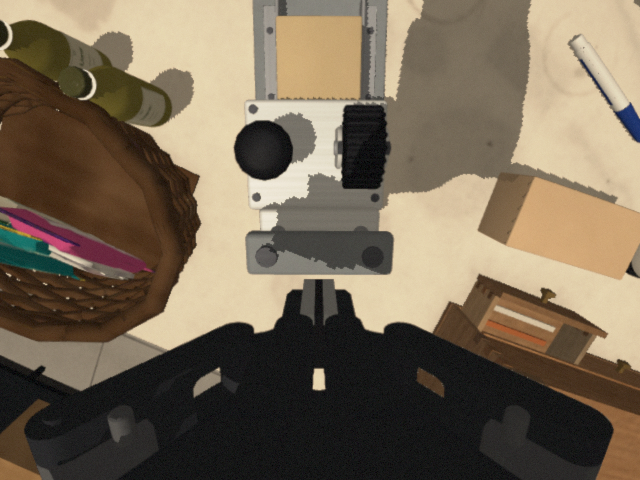

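```bash
python3 - <<'E'
from h import *
c=np.load("c8.npy",allow_pickle=True).item()
for n,u,v,z,e in [("knob",263.5,150,.163,(.002,-.034)),("wheelc",365,147,.14,(0,.028)),("wheel L top",344,147,.1555,(0,.016)),("wheel R top",386,147,.1555,(0,.04)),
 ("headFL",247,101,.1,(-.035,-.056)),("boxfrontL",279,16,.07,(-.102,-.034)),("boxfrontR",361,16,.07,(-.102,.034)),("rodR",266,256,.172,0),("rodL",373,256,.172,0),("wheel front sil",365,105,.135,0),("wheel back sil",365,188,.135,0)]:
    print(n,w2d(onz(c,u,v,z)).round(4),e)
E
```

```text
knob [ 0.0014 -0.03    0.163 ] (0.002, -0.034)
wheelc [-0.0007  0.0314  0.14  ] (0, 0.028)
wheel L top [-0.0004  0.0168  0.1555] (0, 0.016)
wheel R top [-0.0006  0.0419  0.1555] (0, 0.04)
headFL [-0.0341 -0.051   0.1   ] (-0.035, -0.056)
boxfrontL [-0.102  -0.0295  0.07  ] (-0.102, -0.034)
boxfrontR [-0.1022  0.0347  0.07  ] (-0.102, 0.034)
rodR [ 0.0624 -0.0294  0.172 ] 0
rodL [0.0622 0.0342 0.172 ] 0
wheel front sil [-0.0269  0.0312  0.135 ] 0
wheel back sil [0.026 0.033 0.135] 0
```

```bash
cat >> h.py <<'E'
O=O+.0028*np.array([-np.sin(YAW),np.cos(YAW)])
E
python3 - <<'E'
from h import *
go(-.010,0.028,.166,YAW+np.pi)
E
```

```text
sh [0.498 0.202 0.346] rot [-0.    -0.004  0.002] tip now [ 0.0649 -0.0021  0.2176]
```

arm_command(
  deltas=[
    [-1,0.25,0.1,0,0,0,0],
    [-1,0.5,0.2,0,0,0,0],
    [-1,0.5,0.2,0.2,0,0,0],
    [-1,0.5,0.2,0.34,0,0,0],
    [-1,0.5,0.2,0.34,0,0,0],
  ],
)

```text
clock: 8.68
position: [0.5403, 0.2444, 0.1528]
tool_rot: [-3.141, -0.003, -2.698]
force: [0.0, 0.4, 0.9]
grip_width: -0.0
```

```bash
python3 - <<'E'
from h import *
go(-.010,0.028,.152,YAW+np.pi);print(telemetry.observe()['force'])
im=cams.grab_frame("scene");cv2.imwrite("pics/s9.png",cv2.resize(im[150:280,270:430],None,fx=4.5,fy=4.5,interpolation=cv2.INTER_CUBIC))
im=cams.grab_frame("wrist");cv2.imwrite("pics/w9.png",im)
E
```

```text
sh [-0.012  0.003  0.105] rot [-0.    -0.004  0.002] tip now [-0.0118  0.0276  0.1678]
[0.01288016 0.42395888 0.85049831]
```

View pics/s9.png

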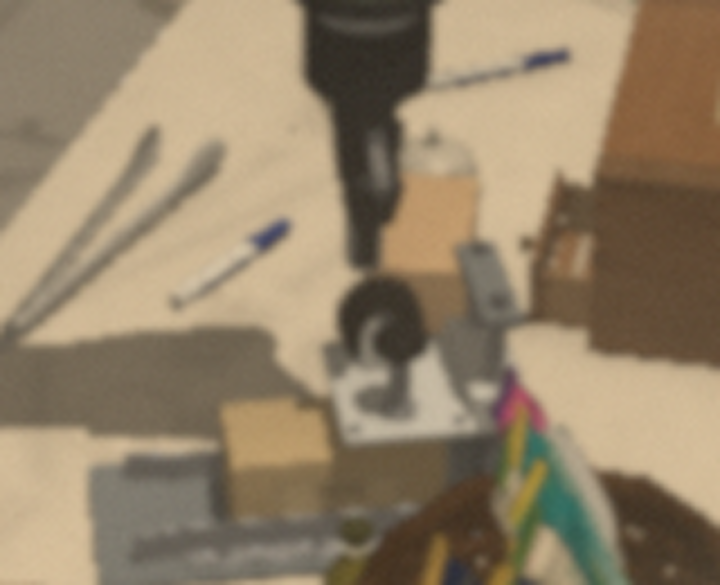

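View pics/w9.png

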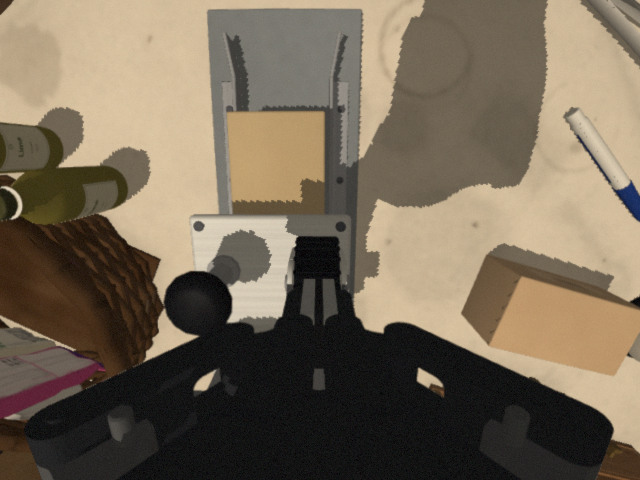

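arm_command(
  deltas=[
    [-1,-0.02,0,0.05,0,0,0],
    [-1,-0.02,0,0.09,0,0,0],
    [-1,-0.02,0,0.09,0,0,0],
  ],
)

```text
clock: 9.15
position: [0.5445, 0.2464, 0.1403]
tool_rot: [-3.142, -0.001, -2.698]
force: [0.7, -0.4, -0.4]
grip_width: -0.0
```

```bash
python3 - <<'E'
from h import *
go(-.010,0.028,.152,YAW+np.pi);print(telemetry.observe()['force'])
E
```

```text
sh [0.019 0.002 0.022] rot [-0.    -0.001  0.002] tip now [-0.0072  0.0276  0.1553]
[ 0.70288911 -0.42603511 -0.36463648]
```

Down 2 mm at a time to feel the contact.

arm_command(
  deltas=[
    [-1,0.01,0,0.013,0,0,0],
    [-1,0.01,0,0.013,0,0,0],
  ],
)

```text
clock: 9.4
position: [0.5435, 0.246, 0.139]
tool_rot: [3.142, 0.001, -2.698]
force: [1.5, 0.6, 4.2]
grip_width: 0.0005
```

arm_command(
  deltas=[
    [-1,0,0,0.013,0,0,0],
    [-1,0,0,0.013,0,0,0],
  ],
)

```text
clock: 9.65
position: [0.5434, 0.246, 0.1369]
tool_rot: [3.142, 0.0, -2.698]
force: [2.5, 1.0, 4.8]
grip_width: 0.0002
```

arm_command(
  deltas=[
    [-1,-0.03,0,0,0,0,0],
    [-1,-0.06,0,0,0,0,0],
    [-1,-0.09,0,0,0,0,0],
    [-1,-0.12,0,0,0,0,0],
  ],
)

```text
clock: 10.15
position: [0.5599, 0.2538, 0.1368]
tool_rot: [-3.142, 0.0, -2.698]
force: [-2.0, -2.1, 3.0]
grip_width: 0.0
```

```bash
python3 - <<'E'
from h import *
go(.016,0.028,.152,YAW+np.pi);print(telemetry.observe()['force'])
im=cams.grab_frame("wrist");cv2.imwrite("pics/w10.png",im[150:400,200:450].repeat(2,0).repeat(2,1))
E
```

```text
sh [-0.041  0.002 -0.002] rot [-0.     0.     0.002] tip now [0.0098 0.0277 0.1518]
[-1.96781423 -2.11085395  2.99420054]
```

View pics/w10.png

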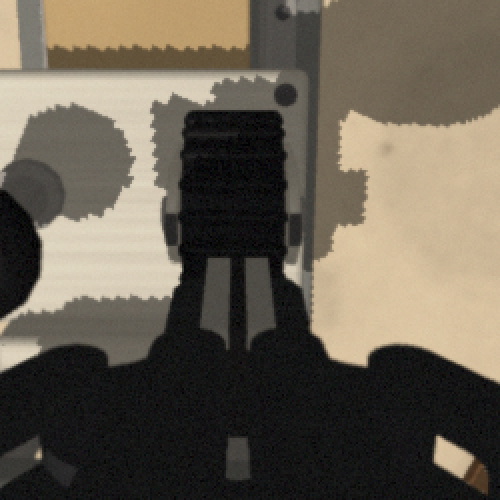

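arm_command(
  deltas=[
    [-1,-0.02,0,0,0,0,0],
    [-1,-0.03,0,-0.1,0,0,0],
    [-1,-0.03,0,-0.18,0,0,0],
    [-1,-0.03,0,-0.18,0,0,0],
  ],
)

```text
clock: 10.7
position: [0.5642, 0.2558, 0.1653]
tool_rot: [3.141, 0.002, -2.698]
force: [-0.0, 0.9, -0.4]
grip_width: 0.0001
```

```bash
python3 - <<'E'
from h import *
go(-.010,0.028,.152,YAW+np.pi);print(telemetry.observe()['force'])
im=cams.grab_frame("wrist");cv2.imwrite("pics/w11.png",im[150:400,200:450].repeat(2,0).repeat(2,1))
E
```

```text
sh [0.165 0.002 0.188] rot [0.    0.003 0.002] tip now [0.0146 0.0277 0.1803]
[-0.03302794  0.86018739 -0.35275661]
```

View pics/w11.png

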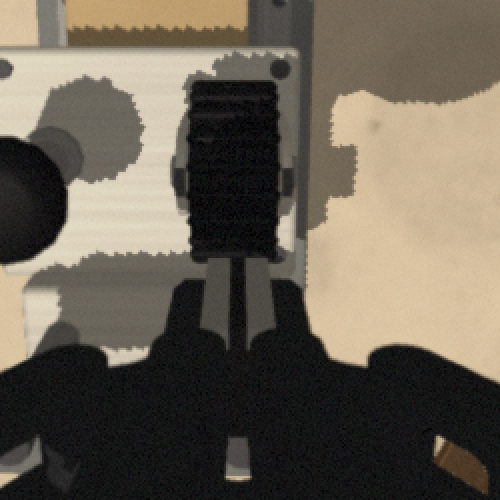

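arm_command(
  deltas=[
    [-1,0.15,0,0,0,0,0],
    [-1,0.155,0,0.1,0,0,0],
    [-1,0.155,0,0.17,0,0,0],
    [-1,0.155,0,0.195,0,0,0],
    [-1,0.155,0,0.195,0,0,0],
  ],
)

```text
clock: 11.38
position: [0.5427, 0.2457, 0.1342]
tool_rot: [-3.142, -0.001, -2.698]
force: [-2.0, -1.3, 4.9]
grip_width: 0.0003
```

arm_command(
  deltas=[
    [-1,-0.03,0,0,0,0,0],
    [-1,-0.06,0,0,0,0,0],
    [-1,-0.09,0,0,0,0,0],
    [-1,-0.12,0,0,0,0,0],
    [-1,-0.13,0,0,0,0,0],
  ],
)

```text
clock: 12.0
position: [0.5603, 0.254, 0.1345]
tool_rot: [-3.142, -0.0, -2.698]
force: [-3.0, -2.0, 4.5]
grip_width: 0.0001
```

arm_command(
  deltas=[
    [-1,-0.02,0,0,0,0,0],
    [-1,-0.03,0,-0.1,0,0,0],
    [-1,-0.03,0,-0.18,0,0,0],
    [-1,-0.03,0,-0.18,0,0,0],
  ],
)

```text
clock: 12.5
position: [0.5649, 0.2562, 0.163]
tool_rot: [3.141, 0.002, -2.698]
force: [-0.2, 1.5, 0.3]
grip_width: 0.0002
```

```bash
python3 - <<'E'
from h import *
go(-.010,0.028,.152,YAW+np.pi);print(telemetry.observe()['force'])
im=cams.grab_frame("wrist");cv2.imwrite("pics/w12.png",im[150:400,200:450].repeat(2,0).repeat(2,1))
E
```

```text
sh [0.17  0.002 0.173] rot [0.    0.003 0.002] tip now [0.0154 0.0277 0.178 ]
[-0.15542704  1.4930702   0.32577335]
```

View pics/w12.png

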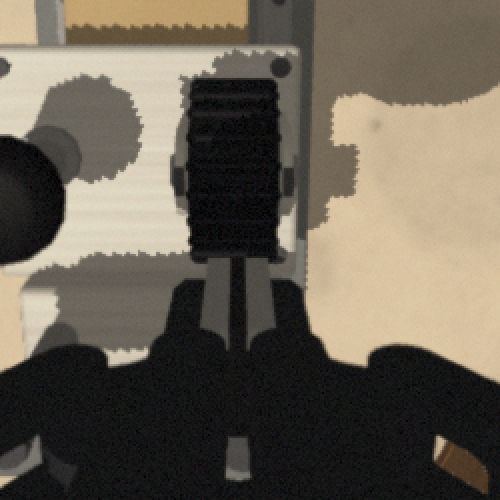

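arm_command(
  deltas=[
    [-1,0.1,0,-0.2,0,-0.1,0],
    [-1,0.36,0,-0.25,0,-0.3,0],
    [-1,0.36,0,-0.25,0,-0.5,0],
    [-1,0.36,0,-0.25,0,-0.7,0],
    [-1,0.36,0,-0.25,0,-0.78,0],
    [-1,0.36,0,-0.25,0,-0.78,0],
  ],
)

```text
clock: 13.3
position: [0.5288, 0.2088, 0.1964]
tool_rot: [-3.067, 0.512, -2.705]
force: [0.9, 0.4, 0.4]
grip_width: 0.0
```

```bash
python3 - <<'E'
from h import *
print(tip(),telemetry.observe()['tool_rot'])
im=cams.grab_frame("wrist");cv2.imwrite("pics/w13.png",im)
E
```

```text
[-0.0447  0.0015  0.2094] [-3.06692103  0.5124991  -2.70506167]
```

View pics/w13.png

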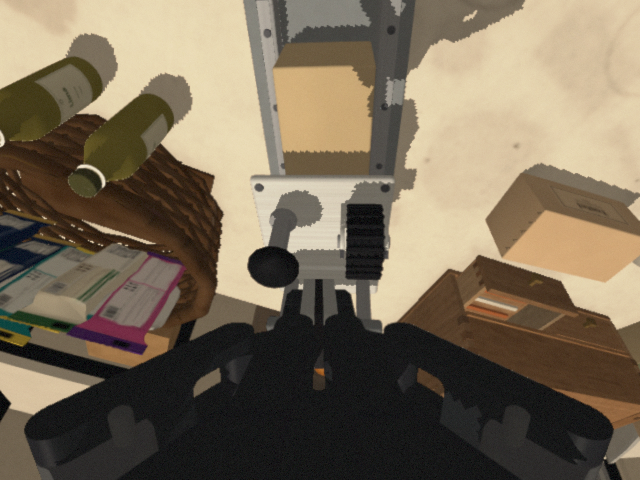

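arm_command(
  deltas=[
    [-1,0,0,0,0,0,0],
    [-1,0,0,0,0,0,0],
  ],
)

```text
clock: 13.6
position: [0.5291, 0.209, 0.1965]
tool_rot: [-3.067, 0.511, -2.706]
force: [0.6, 0.2, -0.3]
grip_width: 0.0001
```

```bash
python3 - <<'E'
from h import *
s=telemetry.observe();print(tip(),s['tool_rot'],s['qpos'].round(2))
c=cams.get_calibration("wrist");print("cam",w2d(-np.array(c['R']).T@c['t']),c['R'][2])
im=cams.grab_frame("wrist");im=im[180:300,320:420];im=(255*(im/255.)**.45).astype(np.uint8);cv2.imwrite("pics/w14.png",cv2.resize(im,None,fx=5,fy=5,interpolation=cv2.INTER_CUBIC))
E
```

```text
[-0.0444  0.0015  0.2095] [-3.06728385  0.51058527 -2.70558659] [-0.4   0.28 -0.2   2.21  0.9   0.25  0.58]
cam [-0.17040625  0.01374829  0.30311973] [ 0.66272238  0.230238   -0.71259351]
```

View pics/w14.png

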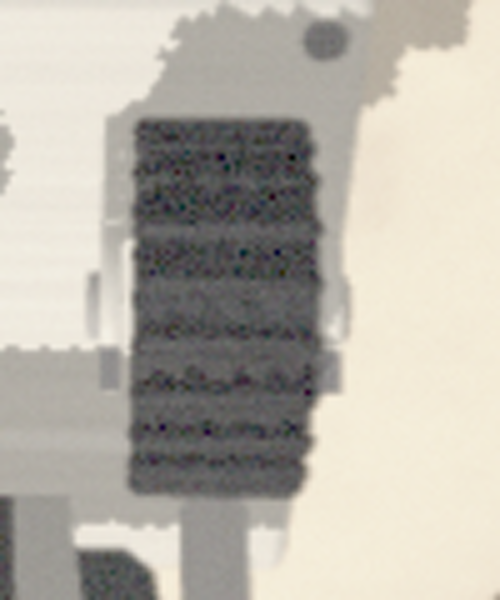

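```bash
python3 - <<'E'
from h import *
go(-.010,0.028,.185,YAW+np.pi)
E
```

```text
sh [-0.07   0.202  0.227] rot [-0.094  0.65  -0.031] tip now [-0.0443  0.0017  0.2096]
```

arm_command(
  deltas=[
    [-1,0,0.07,0.0,-0.03,0.2,-0.01],
    [-1,-0.02,0.14,0.08,-0.06,0.4,-0.02],
    [-1,-0.07,0.202,0.16,-0.09,0.6,-0.03],
    [-1,-0.07,0.202,0.227,-0.094,0.65,-0.031],
    [-1,-0.07,0.202,0.227,-0.094,0.65,-0.031],
  ],
)

```text
clock: 14.28
position: [0.5415, 0.2461, 0.1687]
tool_rot: [3.14, -0.002, -2.699]
force: [-0.3, 0.3, 0.2]
grip_width: -0.0001
```

```bash
python3 - <<'E'
from h import *
go(-.010,0.028,.153,YAW+np.pi)
E
```

```text
sh [-0.    -0.004  0.205] rot [ 0.003 -0.002  0.001] tip now [-0.01    0.0285  0.1837]
```

Press ~5 mm, then drag with pictures.

arm_command(
  deltas=[
    [-1,0,-0.004,0.1,0,0,0],
    [-1,0.0,-0.004,0.19,0,0,0],
    [-1,0,-0.004,0.22,0,0,0],
    [-1,0,-0.004,0.22,0,0,0],
  ],
)

```text
clock: 14.78
position: [0.5416, 0.2448, 0.137]
tool_rot: [-3.141, 0.0, -2.7]
force: [-3.1, -2.0, 3.1]
grip_width: 0.0001
```

```bash
cat > snap.py <<'E'
import sys
from h import *
print(tip(),telemetry.observe()['force'].round(1))
im=cams.grab_frame("wrist");im=im[190:300,250:390];im=(255*(im/255.)**.5).astype(np.uint8);cv2.imwrite(f"pics/{sys.argv[1]}.png",cv2.resize(im,None,fx=4,fy=4,interpolation=cv2.INTER_CUBIC))
E
python3 snap.py d0
```

```text
[-0.0105  0.0273  0.152 ] [-3.1 -2.   3.1]
```

arm_command(
  deltas=[
    [-1,-0.025,0,0,0,0,0],
    [-1,-0.05,0,0,0,0,0],
  ],
)

```text
clock: 15.08
position: [0.5493, 0.2483, 0.1375]
tool_rot: [-3.141, 0.002, -2.7]
force: [-0.9, -0.4, 4.6]
grip_width: -0.0001
```

```bash
python3 snap.py d1
```

```text
[-0.002   0.0272  0.1525] [-0.9 -0.4  4.6]
```

arm_command(
  deltas=[
    [-1,-0.025,0,0,0,0,0],
    [-1,-0.05,0,0,0,0,0],
  ],
)

```text
clock: 15.38
position: [0.556, 0.2514, 0.1372]
tool_rot: [-3.141, 0.001, -2.7]
force: [-0.8, -0.2, 4.7]
grip_width: 0.0003
```

```bash
python3 snap.py d2; cd pics; python3 -c "
import cv2,numpy as np
cv2.imwrite('d012.png',cv2.resize(np.hstack([cv2.imread(f'd{i}.png')[:,:440] for i in range(3)]),(795,265)))"
```

```text
[0.0053 0.0272 0.1522] [-0.8 -0.2  4.7]
```

View pics/d012.png

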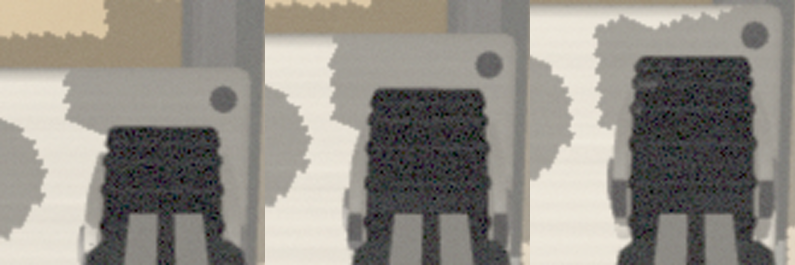

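arm_command(
  deltas=[
    [-1,-0.025,0,0,0,0,0],
    [-1,-0.05,0,0,0,0,0],
  ],
)

```text
clock: 15.68
position: [0.5628, 0.2546, 0.1371]
tool_rot: [-3.141, 0.001, -2.7]
force: [0.5, 0.9, 3.1]
grip_width: -0.0002
```

```bash
python3 snap.py d3
```

```text
[0.0129 0.0272 0.1521] [0.5 0.9 3.1]
```

arm_command(
  deltas=[
    [-1,-0.025,0,0,0,0,0],
    [-1,-0.05,0,0,0,0,0],
  ],
)

```text
clock: 15.98
position: [0.5692, 0.2576, 0.1368]
tool_rot: [-3.141, -0.0, -2.7]
force: [0.2, -0.3, 0.2]
grip_width: 0.0002
```

```bash
python3 snap.py d4
```

```text
[0.0199 0.0272 0.1518] [ 0.2 -0.3  0.2]
```

arm_command(
  deltas=[
    [-1,-0.025,0,0,0,0,0],
    [-1,-0.05,0,0,0,0,0],
  ],
)

```text
clock: 16.27
position: [0.5761, 0.2609, 0.137]
tool_rot: [-3.141, 0.0, -2.7]
force: [-0.0, -0.4, 0.4]
grip_width: 0.0001
```

```bash
python3 snap.py d5; cd pics; python3 -c "
import cv2,numpy as np
cv2.imwrite('d345.png',cv2.resize(np.hstack([cv2.imread(f'd{i}.png')[:,:440] for i in (3,4,5)]),(795,265)))"
```

```text
[0.0276 0.0272 0.152 ] [-0.  -0.4  0.4]
```

View pics/d345.png

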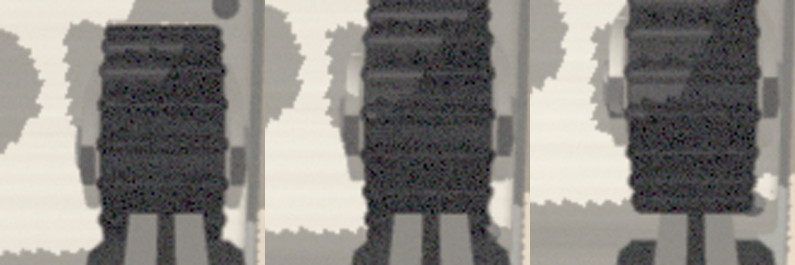

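arm_command(
  deltas=[
    [-1,-0.1,0,-0.1,0,0,0],
    [-1,-0.2,0,-0.2,0,0,0],
    [-1,-0.2,0,-0.25,0,0,0],
  ],
)

```text
clock: 16.7
position: [0.6031, 0.2739, 0.1743]
tool_rot: [-3.141, -0.0, -2.7]
force: [-0.1, -0.7, 0.2]
grip_width: -0.0001
```

```bash
python3 - <<'E'
from h import *
print(tip())
im=cams.grab_frame("wrist");cv2.imwrite("pics/w15.png",im)
E
```

```text
[0.0575 0.0274 0.1893]
```

View pics/w15.png

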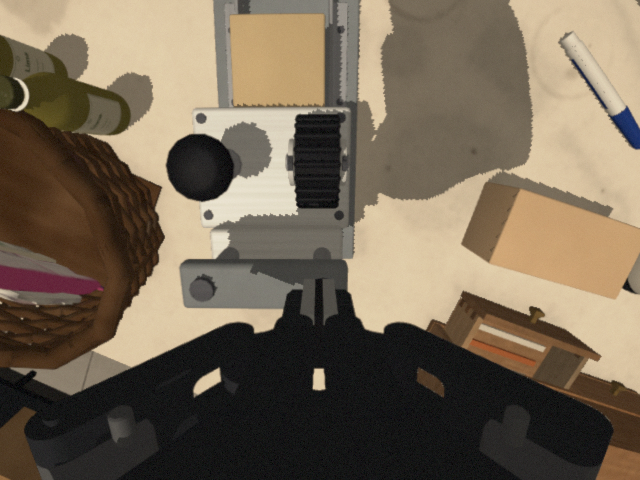

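```bash
python3 - <<'E'
import cv2,numpy as np
a=cv2.imread("pics/w8.png")[95:200,330:400];b=cv2.imread("pics/w15.png")[100:220,280:355]
f=lambda a:cv2.resize((255*(a/255.)**.4).astype(np.uint8),(380,580),interpolation=cv2.INTER_CUBIC)
cv2.imwrite("pics/ab.png",np.hstack([f(a),f(b)]))
E
```

```text
(no output)
```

View pics/ab.png

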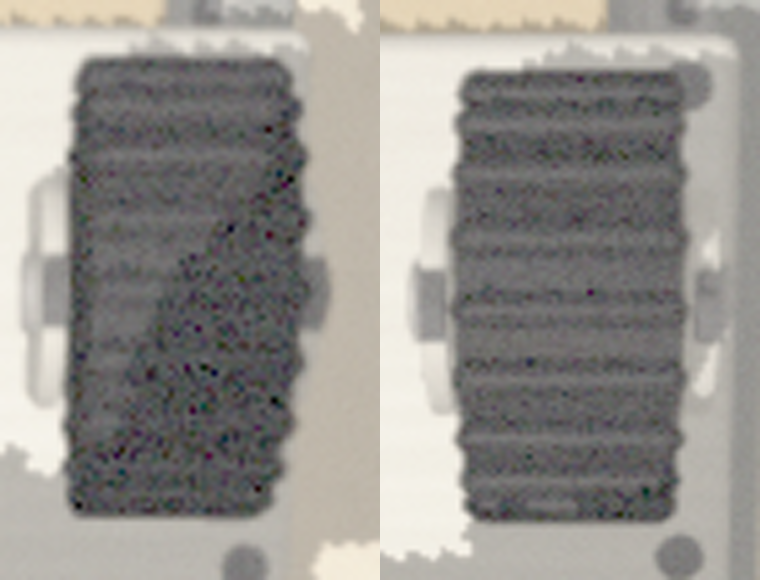

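```bash
cat > ph.py <<'E'
from h import *
# camera in tool frame (vertical tool)
def phase(img,cols,r0,x,zt,zax,amin,amax,show=0):
    "img gray full-res region start row r0; tool tip x, zt; "
    t=np.radians(15.09);cam=np.array([x-.0656,zt-.015+.159])
    prof=img[:,cols[0]:cols[1]].mean(1)
    A=[];V=[]
    for i,v in enumerate(prof):
        s=(r0+i-240.5)/335.35
        # dir in plane: optic axis=(sin t,-cos t), image down = (cos t, sin t)
        d=np.array([np.sin(t)+s*np.cos(t),-np.cos(t)+s*np.sin(t)]);d/=np.linalg.norm(d)
        o=cam-np.array([0,zax]);b=o@d;q=b*b-(o@o-.0275**2)
        if q<0: continue
        p=o+d*(-b-np.sqrt(q));a=np.degrees(np.arctan2(p[0],p[1]))
        if amin<a<amax: A.append(a);V.append(v)
    A=np.array(A);V=np.array(V)
    g=np.arange(A.min(),A.max(),.5);o=np.argsort(A);V=np.interp(g,A[o],V[o]);V=V-np.convolve(np.pad(V,17,'edge'),np.ones(35)/35,'same')[17:-17]
    best=[]
    z=(V*np.exp(-1j*np.radians(21*g))).sum();n=np.sqrt((V**2).sum()*len(V)/2)
    return np.degrees(np.angle(z))/21*-1,abs(z)/n
if __name__=="__main__":
    T=[(-.0105,.152),(-.002,.1525),(.0053,.1522),(.0129,.1521),(.0199,.1518),(.0276,.152)]
    for i,(x,zt) in enumerate(T):
        im=cv2.imread(f"pics/d{i}.png",0).astype(float);im=cv2.resize(im,None,fx=.25,fy=.25,interpolation=cv2.INTER_AREA)
        hi=-25 if i<1 else (-22 if i==1 else (-15 if i==2 else -8))
        if i>3: hi=0
        for zax in ((.125,.128) if i<4 else (.128,)):
            print(i,zax,[np.round(phase(im,(c,c+20),190,x,zt,zax,lo,hi),2) for c in (50,60) for lo in (-78,-68)])
    for f,x,zt in [("w8",.064,.2172),("w15",.0575,.1893)]:
        im=cv2.imread(f"pics/{f}.png",0).astype(float)
        im=255*(im/255)**.5
        cc=(350,380) if f=="w8" else (303,335)
        print(f,[np.round(phase(im,cc,0,x,zt,.128,lo,hi),2) for lo,hi in ((-60,50),(-60,0),(0,50))])
E
python3 ph.py
```

```text
0 0.125 [array([1.47, 0.58]), array([0.97, 0.67]), array([0.91, 0.57]), array([0.52, 0.67])]
0 0.128 [array([-1.31,  0.6 ]), array([-1.9 ,  0.67]), array([-1.72,  0.6 ]), array([-2.21,  0.68])]
1 0.125 [array([4.11, 0.6 ]), array([3.63, 0.56]), array([4.18, 0.48]), array([3.2 , 0.41])]
1 0.128 [array([0.27, 0.54]), array([-0.62,  0.53]), array([-0.18,  0.45]), array([-1.21,  0.46])]
2 0.125 [array([0.73, 0.49]), array([-0.04,  0.43]), array([0.77, 0.39]), array([-0.07,  0.39])]
2 0.128 [array([-1.3 ,  0.44]), array([-1.64,  0.33]), array([-0.98,  0.4 ]), array([-1.4 ,  0.32])]
3 0.125 [array([1.45, 0.67]), array([1.23, 0.59]), array([1.87, 0.56]), array([1.88, 0.45])]
3 0.128 [array([-0.39,  0.66]), array([-0.33,  0.59]), array([0.04, 0.55]), array([0.31, 0.46])]
4 0.128 [array([1.99, 0.67]), array([1.89, 0.65]), array([2.02, 0.59]), array([1.81, 0.55])]
5 0.128 [array([1.76, 0.64]), array([1.76, 0.64]), array([1.44, 0.56]), array([1.44, 0.56])]
w8 [array([-3.8 ,  0.25]), array([-4.27,  0.48]), array([3.48, 0.2 ])]
w15 [array([3.01, 0.28]), array([1.94, 0.64]), array([7.94, 0.26])]
```

```bash
python3 - <<'E'
from h import *
go(-.010,0.028,.166,YAW+np.pi)
E
```

```text
sh [0.455 0.004 0.164] rot [-0.     0.003 -0.   ] tip now [0.0581 0.0274 0.1908]
```

arm_command(
  deltas=[
    [-1,0.25,0.004,0,0,0,0],
    [-1,0.45,0.004,0.05,0,0,0],
    [-1,0.45,0.004,0.2,0,0,0],
    [-1,0.45,0.004,0.26,0,0,0],
    [-1,0.45,0.004,0.27,0,0,0],
    [-1,0.45,0.004,0.27,0,0,0],
  ],
)

```text
clock: 17.5
position: [0.5421, 0.2453, 0.1345]
tool_rot: [-3.141, 0.001, -2.7]
force: [-2.4, -3.5, 4.7]
grip_width: -0.0001
```

```bash
python3 snap.py e0
```

```text
[-0.0098  0.0277  0.1495] [-2.4 -3.5  4.7]
```

arm_command(
  deltas=[
    [-1,-0.015,0,0,0,0,0],
    [-1,-0.027,0,0,0,0,0],
    [-1,-0.027,0,0,0,0,0],
  ],
)

```text
clock: 17.92
position: [0.5458, 0.2475, 0.1348]
tool_rot: [-3.141, 0.001, -2.7]
force: [-2.8, -1.2, 4.5]
grip_width: -0.0002
```

```bash
python3 snap.py e1
```

```text
[-0.0055  0.028   0.1498] [-2.8 -1.2  4.5]
```

arm_command(
  deltas=[
    [-1,-0.015,0,0,0,0,0],
    [-1,-0.027,0,0,0,0,0],
    [-1,-0.027,0,0,0,0,0],
  ],
)

```text
clock: 18.35
position: [0.5495, 0.2493, 0.1348]
tool_rot: [-3.141, 0.001, -2.7]
force: [-2.8, -1.6, 5.8]
grip_width: -0.0002
```

```bash
python3 snap.py e2;cd pics; python3 -c "
import cv2,numpy as np
cv2.imwrite('e012.png',np.hstack([cv2.resize(cv2.imread(f'e{i}.png')[100:,150:410],(264,345)) for i in (0,1,2)]))"
```

```text
[-0.0015  0.0281  0.1498] [-2.8 -1.6  5.8]
```

View pics/e012.png

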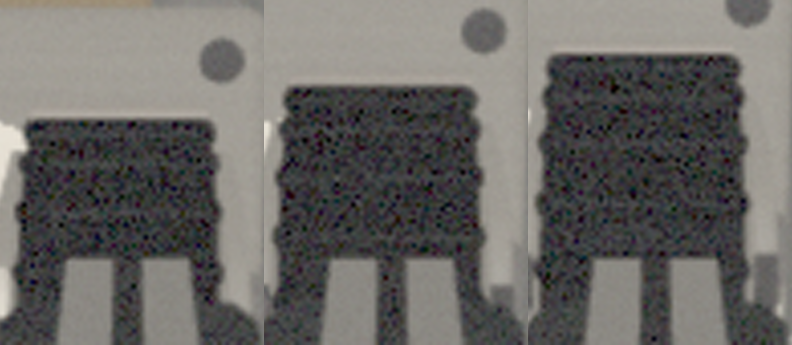

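```bash
python3 - <<'E'
from h import *
s=telemetry.observe();R0=Ro.from_euler('xyz',s['tool_rot'])
print(R0.inv().apply(s['force']).round(2),R0.inv().apply(s['moment']).round(3))
im=cams.grab_frame("scene");cv2.imwrite("pics/s16.png",cv2.resize(im[130:260,300:420],None,fx=6,fy=4.6,interpolation=cv2.INTER_CUBIC))
im=cams.grab_frame("top");cv2.imwrite("pics/t16.png",cv2.resize(im[150:310,220:420],None,fx=4,fy=3.7,interpolation=cv2.INTER_CUBIC))
E
```

```text
[ 2.84  0.55 -5.81] [0.071 0.548 0.042]
```

View pics/s16.png

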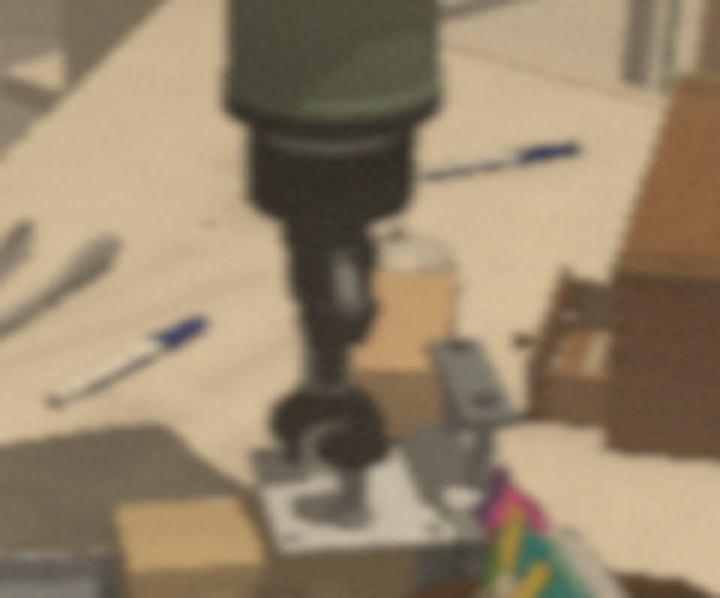

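View pics/t16.png

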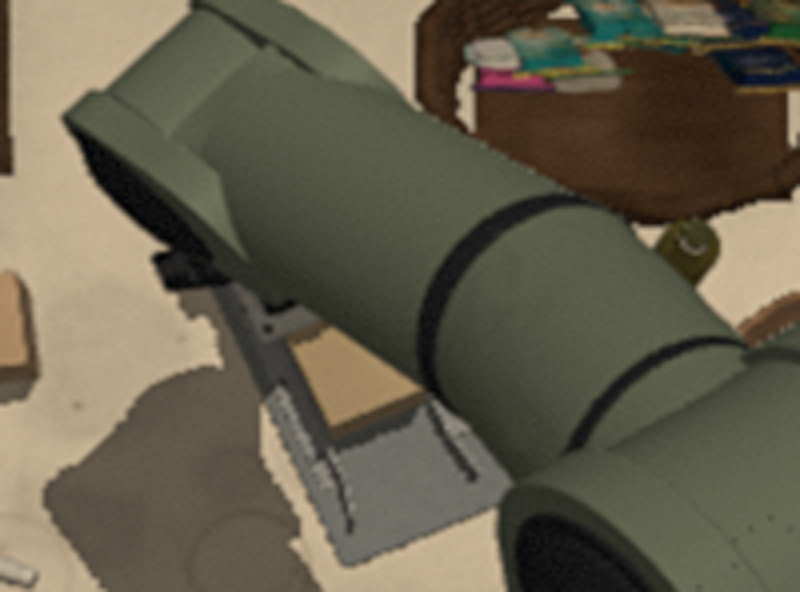

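arm_command(
  deltas=[
    [-1,0.02,0,0.01,0,0,0],
    [-1,0.02,0,0.02,0,0,0],
    [-1,0.02,0,0.02,0,0,0],
  ],
)

```text
clock: 18.88
position: [0.5476, 0.2485, 0.1322]
tool_rot: [-3.141, 0.004, -2.7]
force: [2.1, 1.3, 6.2]
grip_width: -0.0005
```

```bash
python3 snap.py f0
```

```text
[-0.0036  0.0282  0.1472] [2.1 1.3 6.2]
```

arm_command(
  deltas=[
    [-1,-0.015,0,0,0,0,0],
    [-1,-0.03,0,0,0,0,0],
    [-1,-0.03,0,0,0,0,0],
  ],
)

```text
clock: 19.3
position: [0.5508, 0.25, 0.1319]
tool_rot: [-3.141, 0.001, -2.7]
force: [-3.1, -1.3, 7.0]
grip_width: -0.0001
```

```bash
python3 snap.py f1;cd pics; python3 -c "
import cv2,numpy as np
cv2.imwrite('f01.png',np.hstack([cv2.resize(cv2.imread(f'{i}.png')[60:,150:410],(264,385)) for i in ('e2','f0','f1')]))"
```

```text
[0.     0.0281 0.1469] [-3.1 -1.3  7. ]
```

View pics/f01.png

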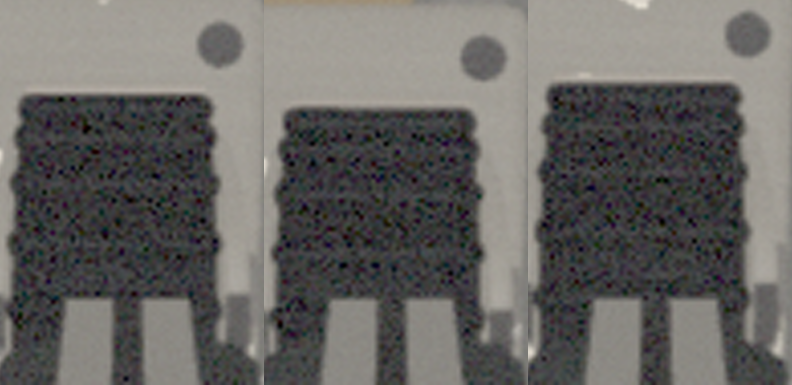

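arm_command(
  deltas=[
    [-1,0,0,-0.15,0,0,0],
    [-1,0.15,0,-0.16,0,0,0],
    [-1,0.38,0,-0.1,0,0,0],
    [-1,0.39,0,0.1,0,0,0],
    [-1,0.39,0,0.22,0,0,0],
    [-1,0.39,0,0.22,0,0,0],
  ],
)

```text
clock: 20.1
position: [0.4975, 0.2246, 0.0972]
tool_rot: [-3.141, -0.001, -2.7]
force: [0.0, 0.2, 1.0]
grip_width: 0.0002
```

```bash
python3 - <<'E'
from h import *
go(-.0385,0.028,.112,YAW+np.pi);print(telemetry.observe()['force'])
im=cams.grab_frame("scene");cv2.imwrite("pics/s17.png",cv2.resize(im[130:260,300:420],None,fx=6,fy=4.6,interpolation=cv2.INTER_CUBIC))
E
```

```text
sh [-0.137 -0.     0.001] rot [-0.    -0.001  0.   ] tip now [-0.059   0.028   0.1122]
[0.04744205 0.19168496 0.97239944]
```

View pics/s17.png

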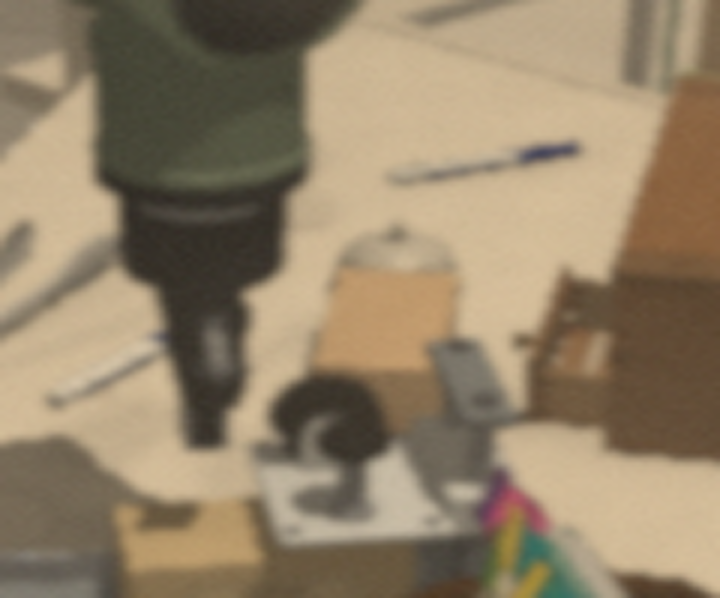

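arm_command(
  deltas=[
    [-1,-0.07,0,0,0,0,0],
    [-1,-0.12,0,0,0,0,0],
    [-1,-0.13,0,0,0,0,0],
  ],
)

```text
clock: 20.52
position: [0.515, 0.2327, 0.098]
tool_rot: [-3.141, -0.001, -2.7]
force: [-9.4, -4.1, 2.4]
grip_width: -0.0001
```

arm_command(
  deltas=[
    [-1,-0.01,0,0,0,0,0],
    [-1,-0.013,0,0,0,0,0],
  ],
)

```text
clock: 20.78
position: [0.5152, 0.2327, 0.0975]
tool_rot: [-3.14, -0.004, -2.7]
force: [-15.6, -6.3, 4.3]
grip_width: 0.0003
```

arm_command(
  deltas=[
    [-1,0,0,-0.02,0,0,0],
    [-1,0,0,-0.04,0,0,0],
    [-1,0,0,-0.06,0,0,0],
  ],
)

```text
clock: 21.15
position: [0.5151, 0.2325, 0.106]
tool_rot: [-3.14, -0.005, -2.7]
force: [-11.0, -4.6, -8.0]
grip_width: -0.0002
```

```bash
python3 - <<'E'
from h import *
s=telemetry.observe();R0=Ro.from_euler('xyz',s['tool_rot'])
print(tip(),R0.inv().apply(s['force']).round(2))
im=cams.grab_frame("wrist");im=im[150:350,220:420];im=(255*(im/255.)**.5).astype(np.uint8);cv2.imwrite("pics/g0.png",cv2.resize(im,None,fx=3,fy=3,interpolation=cv2.INTER_CUBIC))
E
```

```text
[-0.0397  0.0276  0.121 ] [11.87  0.52  8.05]
```

View pics/g0.png

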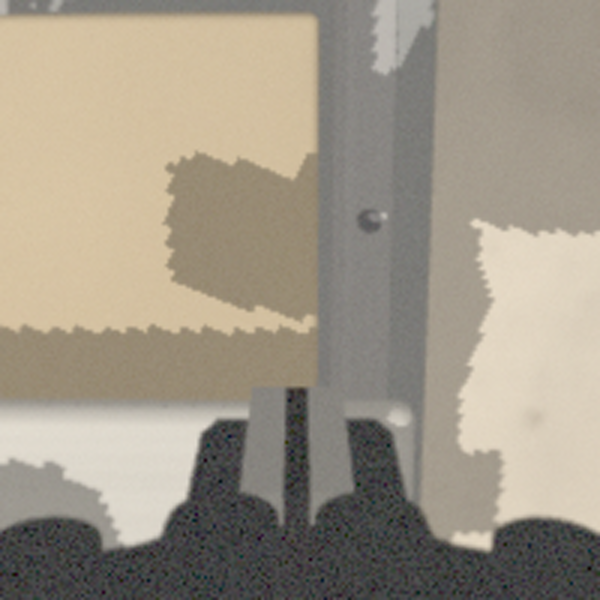

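arm_command(
  deltas=[
    [-1,0,0,-0.03,0,0,0],
    [-1,0,0,-0.06,0,0,0],
    [-1,0,0,-0.08,0,0,0],
  ],
)

```text
clock: 21.58
position: [0.517, 0.2335, 0.1192]
tool_rot: [-3.141, -0.0, -2.7]
force: [-0.0, -0.3, -0.4]
grip_width: -0.0
```

arm_command(
  deltas=[
    [-1,0.1,0,-0.05,0,0,0],
    [-1,0.1,0,-0.2,0,0,0],
    [-1,0.05,0,-0.33,0,0,0],
    [-1,-0.2,0,-0.35,0,0,0],
    [-1,-0.36,0,-0.35,0,0,0],
    [-1,-0.36,0,-0.35,0,0,0],
  ],
)

```text
clock: 22.32
position: [0.5661, 0.2572, 0.1718]
tool_rot: [-3.142, 0.001, -2.7]
force: [-0.8, -0.4, -0.3]
grip_width: -0.0001
```

```bash
python3 - <<'E'
from h import *
print(tip())
im=cams.grab_frame("wrist");im=im[100:350,200:450];im=(255*(im/255.)**.6).astype(np.uint8);cv2.imwrite("pics/g1.png",cv2.resize(im,None,fx=2.4,fy=2.4,interpolation=cv2.INTER_CUBIC))
E
```

```text
[0.017  0.0281 0.1868]
```

View pics/g1.png

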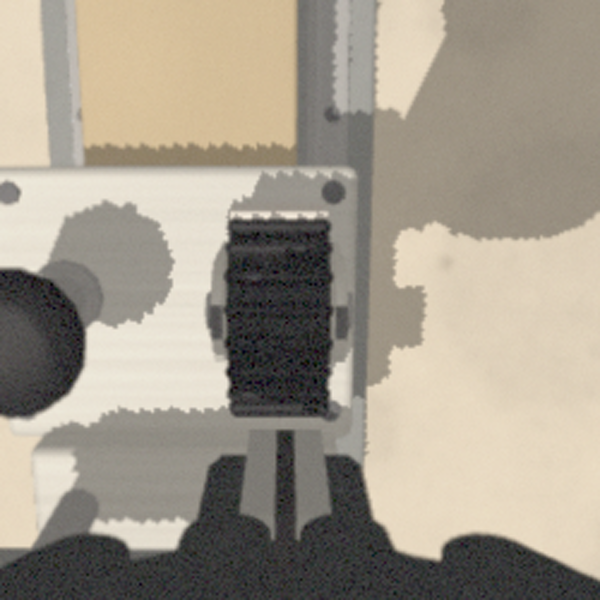

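arm_command(
  deltas=[
    [-1,0.25,0,0,0,0,0],
    [-1,0.5,0,0,0,0,0],
    [-1,0.505,0,0.2,0,0,0],
    [-1,0.505,0,0.4,0,0,0],
    [-1,0.505,0,0.495,0,0,0],
    [-1,0.505,0,0.495,0,0,0],
  ],
)

```text
clock: 23.12
position: [0.4967, 0.2241, 0.0971]
tool_rot: [-3.141, -0.001, -2.7]
force: [0.3, -0.5, 0.0]
grip_width: 0.0002
```

```bash
python3 - <<'E'
from h import *
go(-.0375,0.028,.112,YAW+np.pi)
E
```

```text
sh [-0.15   0.001  0.   ] rot [-0.001 -0.001  0.   ] tip now [-0.0599  0.0278  0.1121]
```

arm_command(
  deltas=[
    [-1,-0.07,0,0,0,0,0],
    [-1,-0.13,0,0,0,0,0],
    [-1,-0.15,0,0,0,0,0],
    [-1,-0.15,0,-0.02,0,0,0],
    [-1,-0.15,0,-0.04,0,0,0],
    [-1,-0.15,0,-0.06,0,0,0],
    [-1,-0.15,0,-0.09,0,0,0],
    [-1,-0.15,0,-0.12,0,0,0],
  ],
)

```text
clock: 24.12
position: [0.5169, 0.2335, 0.1153]
tool_rot: [-3.141, -0.002, -2.7]
force: [-3.0, -1.8, -3.9]
grip_width: -0.0
```

arm_command(
  deltas=[
    [-1,0.0,0,-0.03,0,0,0],
    [-1,0.08,0,-0.1,0,0,0],
    [-1,0.08,0,-0.25,0,0,0],
    [-1,-0.1,0,-0.37,0,0,0],
    [-1,-0.36,0,-0.37,0,0,0],
    [-1,-0.36,0,-0.37,0,0,0],
  ],
)

```text
clock: 24.88
position: [0.5679, 0.2579, 0.1716]
tool_rot: [3.141, 0.003, -2.7]
force: [-1.0, 0.3, -0.8]
grip_width: -0.0003
```

```bash
python3 - <<'E'
from h import *
print(tip())
im=cams.grab_frame("wrist");im=im[100:350,200:450];im=(255*(im/255.)**.6).astype(np.uint8);cv2.imwrite("pics/g2.png",cv2.resize(im,None,fx=2.4,fy=2.4,interpolation=cv2.INTER_CUBIC))
E
```

```text
[0.0189 0.028  0.1866]
```

View pics/g2.png

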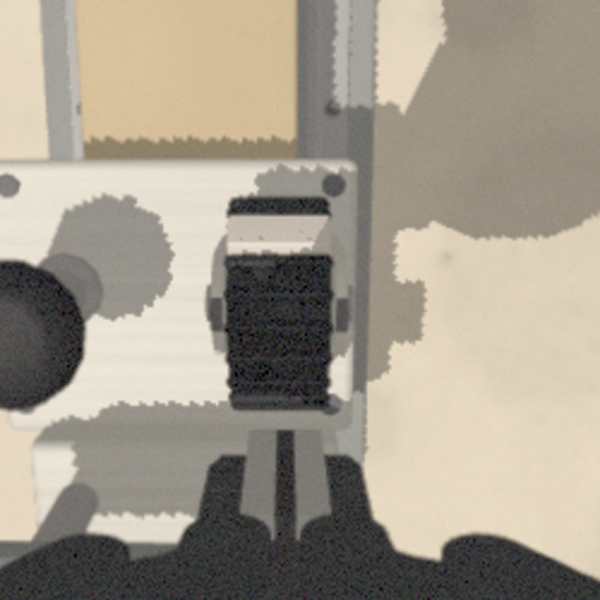

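arm_command(
  deltas=[
    [-1,0.25,0,0,0,0,0],
    [-1,0.5,0,0,0,0,0],
    [-1,0.52,0,0.2,0,0,0],
    [-1,0.52,0,0.4,0,0,0],
    [-1,0.52,0,0.495,0,0,0],
    [-1,0.52,0,0.495,0,0,0],
  ],
)

```text
clock: 25.68
position: [0.4955, 0.2235, 0.0964]
tool_rot: [-3.141, -0.0, -2.7]
force: [0.3, -0.1, 0.3]
grip_width: -0.0002
```

```bash
python3 - <<'E'
from h import *
go(-.0375,0.028,.112,YAW+np.pi)
E
```

```text
sh [-0.159  0.001 -0.004] rot [-0.001 -0.001  0.   ] tip now [-0.0613  0.0279  0.1114]
```

arm_command(
  deltas=[
    [-1,-0.08,0,0,0,0,0],
    [-1,-0.14,0,0,0,0,0],
    [-1,-0.159,0,0,0,0,0],
    [-1,-0.159,0,-0.02,0,0,0],
    [-1,-0.159,0,-0.04,0,0,0],
    [-1,-0.159,0,-0.06,0,0,0],
    [-1,-0.159,0,-0.09,0,0,0],
    [-1,-0.159,0,-0.12,0,0,0],
  ],
)

```text
clock: 26.68
position: [0.5159, 0.2328, 0.1137]
tool_rot: [-3.14, -0.005, -2.7]
force: [-0.5, -0.5, 0.3]
grip_width: 0.0
```

arm_command(
  deltas=[
    [-1,0.0,0,-0.03,0,0,0],
    [-1,0.08,0,-0.1,0,0,0],
    [-1,0.08,0,-0.25,0,0,0],
    [-1,-0.1,0,-0.37,0,0,0],
    [-1,-0.36,0,-0.37,0,0,0],
    [-1,-0.5,0,-0.37,0,0,0],
    [-1,-0.5,0,-0.37,0,0,0],
  ],
)

```text
clock: 27.55
position: [0.586, 0.2665, 0.1707]
tool_rot: [-3.142, 0.002, -2.7]
force: [-0.8, -0.3, 0.4]
grip_width: -0.0001
```

```bash
python3 - <<'E'
from h import *
print(tip())
c=cams.get_calibration("wrist");np.save("c3.npy",c,allow_pickle=True)
im=cams.grab_frame("wrist");cv2.imwrite("pics/g3f.png",im);im=im[70:350,200:450];cv2.imwrite("pics/g3.png",cv2.resize(im,None,fx=2.1,fy=2.1,interpolation=cv2.INTER_CUBIC))
E
```

```text
[0.0389 0.0281 0.1857]
```

View pics/g3.png

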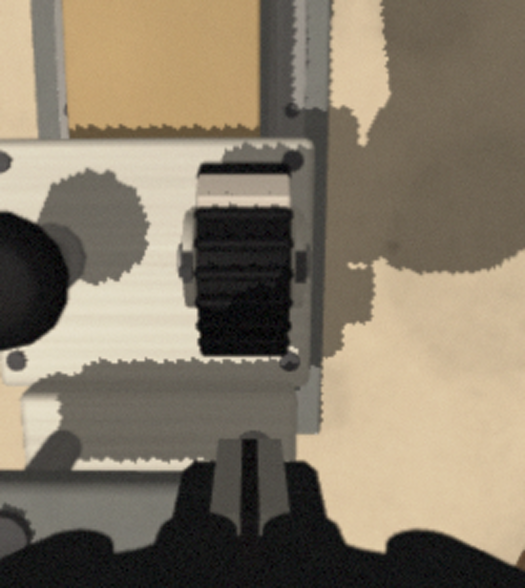

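arm_command(
  deltas=[
    [-1,0.3,0,0,0,0,0],
    [-1,0.6,0,0,0,0,0],
    [-1,0.66,0,0.15,0,0,0],
    [-1,0.66,0,0.35,0,0,0],
    [-1,0.66,0,0.49,0,0,0],
    [-1,0.66,0,0.52,0,0,0],
    [-1,0.66,0,0.52,0,0,0],
  ],
)

```text
clock: 28.48
position: [0.4958, 0.2236, 0.0927]
tool_rot: [-3.141, 0.001, -2.7]
force: [0.4, -0.3, -0.7]
grip_width: -0.0002
```

```bash
python3 - <<'E'
from h import *
go(-.0360,0.028,.108,YAW+np.pi)
E
```

```text
sh [-0.167  0.001 -0.002] rot [-0.001  0.001  0.   ] tip now [-0.061   0.0278  0.1077]
```

arm_command(
  deltas=[
    [-1,-0.08,0,0,0,0,0],
    [-1,-0.14,0,0,0,0,0],
    [-1,-0.165,0,0,0,0,0],
    [-1,-0.167,0,0,0,0,0],
  ],
)

```text
clock: 28.98
position: [0.5155, 0.2328, 0.0909]
tool_rot: [-3.14, -0.007, -2.7]
force: [-20.0, -8.9, 3.9]
grip_width: -0.0
```

arm_command(
  deltas=[
    [-1,0,0,-0.03,0,0,0],
    [-1,0,0,-0.06,0,0,0],
    [-1,0,0,-0.09,0,0,0],
  ],
)

```text
clock: 29.35
position: [0.5156, 0.2327, 0.1044]
tool_rot: [-3.14, -0.007, -2.7]
force: [-17.2, -7.1, -1.4]
grip_width: 0.0001
```

arm_command(
  deltas=[
    [-1,0,0,-0.03,0,0,0],
    [-1,0,0,-0.06,0,0,0],
  ],
)

```text
clock: 29.6
position: [0.5162, 0.2331, 0.1138]
tool_rot: [-3.14, -0.006, -2.7]
force: [-13.2, -6.2, 4.4]
grip_width: -0.0001
```

arm_command(
  deltas=[
    [-1,0.05,0,0.0,0,0,0],
    [-1,0.1,0,-0.1,0,0,0],
    [-1,0.08,0,-0.3,0,0,0],
    [-1,-0.1,0,-0.39,0,0,0],
    [-1,-0.36,0,-0.39,0,0,0],
    [-1,-0.5,0,-0.39,0,0,0],
    [-1,-0.5,0,-0.39,0,0,0],
  ],
)

```text
clock: 30.48
position: [0.587, 0.267, 0.1737]
tool_rot: [3.142, 0.002, -2.7]
force: [-0.2, -0.9, -0.1]
grip_width: 0.0002
```

```bash
python3 - <<'E'
from h import *
go(.002,-.034,.175,YAW+np.pi)
c=cams.get_calibration("wrist");np.save("c4.npy",c,allow_pickle=True)
im=cams.grab_frame("wrist");cv2.imwrite("pics/g4f.png",im);im=im[70:350,200:450];cv2.imwrite("pics/g4.png",cv2.resize(im,None,fx=2.1,fy=2.1,interpolation=cv2.INTER_CUBIC))
E
```

```text
sh [ 0.253 -0.414  0.091] rot [ 0.     0.002 -0.   ] tip now [0.04   0.028  0.1887]
```

View pics/g4.png

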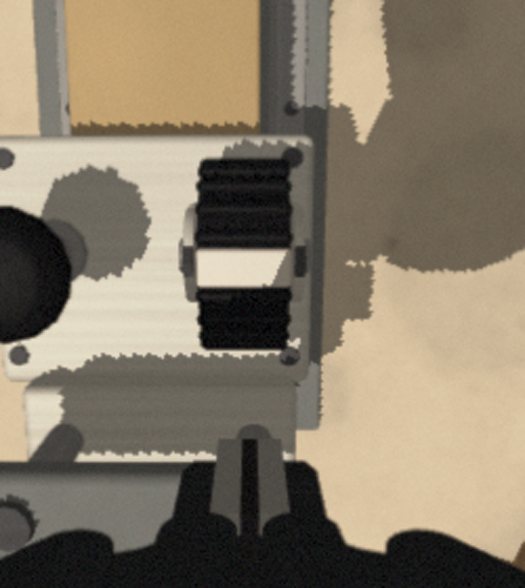

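```bash
python3 - <<'E'
from h import *
c=np.load("c4.npy",allow_pickle=True).item()
im=cv2.imread("pics/g4f.png");m=(im[170:230,297:330].min(2)>90);r=np.nonzero(m.mean(1)>.5)[0]+170;print(r.min(),r.max())
for v in (r.min()-.5,(r.min()+r.max())/2,r.max()+.5): print(w2d(onz(c,315,v,.1553)).round(4))
im=cams.grab_frame("top");cv2.imwrite("pics/t18.png",cv2.resize(im[150:310,220:420],None,fx=4,fy=3.7,interpolation=cv2.INTER_CUBIC))
E
```

```text
188 206
[-0.0056  0.0272  0.1553]
[-0.0006  0.0272  0.1553]
[0.0045 0.0272 0.1553]
```

arm_command(
  deltas=[
    [-1,0.12,-0.2,0,0,0,0],
    [-1,0.253,-0.414,0,0,0,0],
    [-1,0.253,-0.414,0.06,0,0,0],
    [-1,0.253,-0.414,0.09,0,0,0],
  ],
)

```text
clock: 31.08
position: [0.578, 0.1942, 0.1596]
tool_rot: [-3.141, 0.001, -2.7]
force: [-0.1, -0.8, 0.0]
grip_width: 0.0003
```

```bash
python3 - <<'E'
from h import *
go(.002,-.034,.163,YAW+np.pi);print(telemetry.observe()['force'])
im=cams.grab_frame("wrist");cv2.imwrite("pics/k1.png",im)
E
```

```text
sh [-0.008 -0.001  0.078] rot [-0.001  0.001  0.   ] tip now [ 0.0008 -0.0339  0.1746]
[-0.1041929  -0.83896088  0.00363484]
```

View pics/k1.png

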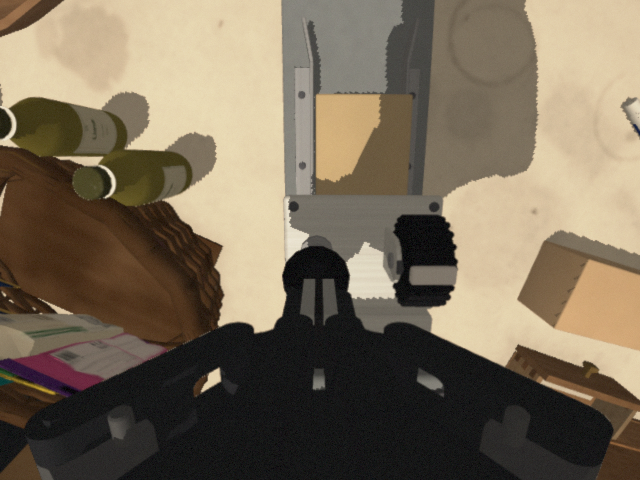

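```bash
python3 - <<'E'
from h import *
c=cams.get_calibration("wrist")
for u in (318,410): print(w2d(onz(c,u,94,.07)).round(4))
E
```

```text
[-0.102  -0.0329  0.07  ]
[-0.1025  0.0311  0.07  ]
```

arm_command(
  deltas=[
    [-1,-0.008,0,0.05,0,0,0],
    [-1,-0.008,0,0.08,0,0,0],
    [-1,-0.008,0,0.11,0,0,0],
    [-1,-0.008,0,0.13,0,0,0],
  ],
)

```text
clock: 31.62
position: [0.5795, 0.1951, 0.14]
tool_rot: [-3.141, 0.001, -2.7]
force: [-2.8, 1.1, 7.2]
grip_width: -0.0
```

arm_command(
  deltas=[
    [-1,0,0,0.02,0,0,0],
    [-1,0,0,0.035,0,0,0],
    [-1,0,0,0.045,0,0,0],
    [-1,0,0,0.045,0,0,0],
  ],
)

```text
clock: 32.12
position: [0.5796, 0.1951, 0.1338]
tool_rot: [-3.141, 0.001, -2.7]
force: [-3.5, 0.3, 12.8]
grip_width: 0.0003
```

arm_command(
  deltas=[
    [-1,0,0,0.006,0,0,0],
    [-1,0,0,0.012,0,0,0],
    [-1,0,0,0.012,0,0,0],
    [-1,0,0,0.012,0,0,0],
  ],
)

```text
clock: 32.62
position: [0.5796, 0.1951, 0.1323]
tool_rot: [-3.141, 0.001, -2.7]
force: [-6.1, -0.3, 15.0]
grip_width: -0.0001
```

arm_command(
  deltas=[
    [-1,0,0,-0.05,0,0,0],
    [-1,0,0,-0.12,0,0,0],
    [-1,0,0,-0.25,0,0,0],
    [-1,0,0,-0.4,0,0,0],
    [-1,-0.2,0,-0.45,0,0,0],
    [-1,-0.4,0,-0.45,0,0,0],
    [-1,-0.4,0,-0.45,0,0,0],
  ],
)

```text
clock: 33.5
position: [0.6348, 0.2208, 0.1994]
tool_rot: [-3.141, 0.001, -2.7]
force: [-1.2, -0.5, 0.4]
grip_width: 0.0
```

```bash
python3 - <<'E'
from h import *
print(tip(),telemetry.observe()['force'])
c=cams.get_calibration("wrist")
im=cams.grab_frame("wrist");cv2.imwrite("pics/z1.png",im);np.save("c5.npy",c,allow_pickle=True)
im=cams.grab_frame("scene");cv2.imwrite("pics/z2.png",cv2.resize(im[150:300,250:430],None,fx=4,fy=4,interpolation=cv2.INTER_CUBIC))
E
```

```text
[ 0.0635 -0.0341  0.2144] [-1.22662729 -0.45451415  0.42933739]
```

View pics/z1.png

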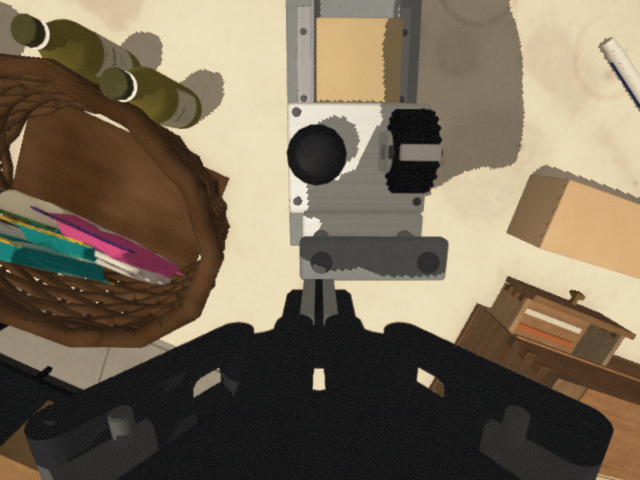

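View pics/z2.png

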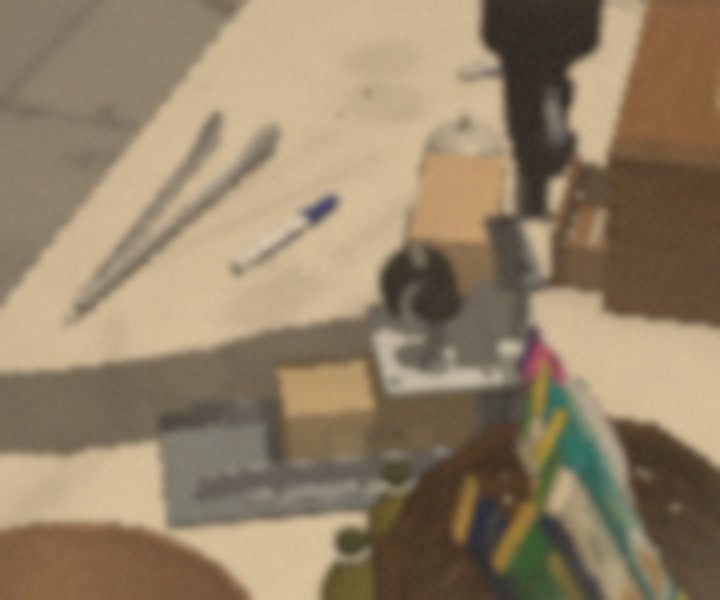

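```bash
python3 - <<'E'
from h import *
c=np.load("c5.npy",allow_pickle=True).item()
print("box front",[w2d(onz(c,u,18,.07)).round(4) for u in(318,402)],"bar",w2d(onz(c,421,152,.1555)).round(4),"knob",w2d(onz(c,316.5,155,.163)).round(4))
# knob height via size: 36mm across
p=[onz(c,u,155,.163) for u in(287.5,346)];print("knob width",np.linalg.norm(p[0]-p[1]))
job.job_done()
E
```

```text
box front [array([-0.1016, -0.0336,  0.07  ]), array([-0.1023,  0.0317,  0.07  ])] bar [-0.0005  0.0275  0.1555] knob [ 0.0014 -0.0343  0.163 ]
knob width 0.033214738026209334
the job is handed in; nothing more can be done
```

The box is home, the day wheel's white bar is uppermost and the box has been stamped. I handed the job in at about 34 s of the 54 s allowed, and no verdict was reported.

**What I did**
- I pushed the box along the rails until it stopped hard against the back stop, at about 32 N.
- The wheel started three clicks below zero. Pressing on its top and dragging only slipped, so I pressed a fingertip against its front and drew it upward. That gave three clicks in four tries; one try did not click.
- With both right, I pressed the knob down about 16 mm, to 15 N, and held it above 12 N for roughly half a second. I then let the head rise and moved the hand clear.

**Last checks**
- **Box:** its front face measured x = -102 mm, which is exactly home.
- **White bar:** it measured 0.5 mm from the wheel's top.
- **Knob:** it lay within 1 mm of its given position, assuming the 163 mm rest height. Its width measured 33 mm at that height instead of 36, which I put down to rough edge picks. I did not measure the head's height separately.
- **Bystanders:** the bottles, pen and next box looked unmoved in the pictures. I did not check the soda can specifically.
- **Hand:** no contact force was felt after it moved clear.

**What failed or disagreed**
- **Fingertip position:** with the gripper shut, the fingertips stood about 15 mm behind the TCP, not 17 mm ahead as stated. Because of this my first push rode on the box's top edge, peaking around 30 N, before I corrected for it.
- **Dater position:** the top and wrist cameras disagreed by a few millimetres sideways. I used the wrist view.

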